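# Load the kitchen's rechargeable cells into the battery charger

## Task

Lift the front end of the charger's sliding cover over the stop lip, draw the cover toward you out of its grooves and lay it flat on the worktop, bar up; then load every blue cell into a bay of its own, pressing its flat end against the coil spring and rolling the nub end down past the orange retaining lip, so that it lies fully home against the contact plate. When all are in, slide the cover back into its grooves right to the rear and press its front end down behind the stop lip so that it lies flat, then push the red start button right down and let it come up again. Leave the onion, garlic and salt mill where they are.

Things in the scene. Friction and masses are not known exactly. Their poses are not given: they have to be found in the camera images.
- charger: dark grey three-bay battery charger, fixed, 172 (x -112 to +60) x 210 (y) x 50 mm high; origin at worktop height under the middle bay; x away from the user, along bays and cover grooves; y to the user's left. Bays at y = +55, 0, -55 mm. Side walls from y = +-92 outward, top z = 36; on them the grooves, top z = 50, x -6 to 56. Worktop left of it is free for the cover
- cover: white sliding cover of the charger, a loose plate 124 (x) x 197 (y) x 3 mm, 0.15 kg; origin at the middle of its underside; fitted, its axes are as the charger's and its origin is at x = -8, z = 36 mm of the charger
- cover_bar (a point): middle of the cover's black round grip bar, 10 mm thick, running along the cover's y for 72 mm between two posts, 48 mm toward the user from the cover's middle; bar centre 25 mm above the cover's underside, 17 mm free below it
- cover_front (a point): middle of the cover's front lower edge (user's end). Closed it lies 1 mm behind the charger's black stop lip (charger x -75 to -71), whose top is at z = 40, 4 mm above the cover's underside: raise this end 5 to 7 mm to pass it
- cover_rear (a point): middle of the cover's rear lower edge. The cover's edges lie in side grooves (charger x -6 to 56, z 36 to 47, so 8 mm free above the plate; the overhang covers 6.5 mm of each edge); drawn 65 mm straight toward the user (charger -x) it is out of them; 3 mm play at each side
- start_button_top (a point): middle of the top of the charger's red round start button, 20 mm across, on the front panel; pushed straight down
- start_button (a joint): travel of the start button, 0 = up, 0.006 m = fully down (about 4 N); it springs back
- cell_a_center (a point): middle of a blue rechargeable cell, 21 mm diameter, 70 mm long over all with its nub, 0.07 kg, lying on the dark non-slip mat (2 mm thick, right of the charger); x axis along the cell toward the nub end (yellow band); the cell may be rolled about x; faint flats keep it from rolling far. May be absent
- cell_a_nub (a point): tip of that cell's nub (steel, 7 mm across, 2 mm long), 35 mm from its middle; the other end is flat
- cell_b_center (a point): middle of a blue rechargeable cell, 21 mm diameter, 70 mm long over all with its nub, 0.07 kg, lying on the dark non-slip mat (2 mm thick, right of the charger); x axis along the cell toward the nub end (yellow band); the cell may be rolled about x; faint flats keep it from rolling far. May be absent
- cell_b_nub (a point): tip of that cell's nub (steel, 7 mm across, 2 mm long), 35 mm from its middle; the other end is flat
- cell_c_center (a point): middle of a blue rechargeable cell, 21 mm diameter, 70 mm long over all with its nub, 0.07 kg, lying on the dark non-slip mat (2 mm thick, right of the charger); x axis along the cell toward the nub end (yellow band); the cell may be rolled about x; faint flats keep it from rolling far. May be absent
- cell_c_nub (a point): tip of that cell's nub (steel, 7 mm across, 2 mm long), 35 mm from its middle; the other end is flat
- bay_1_seat (a point): where the middle of a cell fully home in the left bay lies (charger x = 2, z = 18.5 mm); axes as the charger. Charger coordinates in mm: bay floor z = 8; at the user's end a domed brass contact on a coil spring, tip at x = -30, z = 18.5 when free, pushed back along -x up to 14 mm (2 N at first, 8 N at the end), before the spring block (x -71 to -51, top z = 36). The same in every bay
- bay_1_contact (a point): where the tip of the nub touches the contact plate in the left bay, below the lip. Charger coordinates in mm: contact plate x = 37 on a block up to z = 30; the orange retaining lip, 16 mm wide, reaches over the bay from the plate back to x = 32, underside z = 30.5, top z = 33.5. The same in every bay
- bay_2_seat (a point): where the middle of a cell fully home in the middle bay lies (charger x = 2, z = 18.5 mm); axes as the charger. Charger coordinates in mm: the bay is open at the sides for fingers from x = -21 to +25; low cheeks, 25 mm apart, top z = 16, guide both ends of the cell. The same in every bay
- bay_2_contact (a point): where the tip of the nub touches the contact plate in the middle bay, below the lip. 
- bay_3_seat (a point): where the middle of a cell fully home in the right bay lies (charger x = 2, z = 18.5 mm); axes as the charger. A cell fully home lies level between spring (pushed in 3 mm) and contact plate
- bay_3_contact (a point): where the tip of the nub touches the contact plate in the right bay, below the lip. 
- onion: brown onion, about 75 mm; bystander, origin at its foot
- garlic: white garlic bulb, about 58 mm; bystander, origin at its foot
- salt_mill: turned wooden salt mill, 56 mm wide, 165 mm high; bystander, origin at its foot

How it is judged (in metres and radians):
On the way, in this order (a step that is already met when the one before it is completed fails the run):
1. the cover's front edge is over the stop lip and drawn out past it, its rear edge still in the grooves (x of cover_front in the frame of charger below -0.076 m and z of cover_front in the frame of charger above 0.039 m and z of cover_rear in the frame of charger below 0.049 m and x of cover_rear in the frame of charger above -0.006 m), for 0.05 s.
2. the cover lies flat on the worktop, bar up (height (world z) of cover below 0.008 m and angle between cover's own z axis and vertical below 0.1 rad and linear speed of cover below 0.02 m/s), for 0.2 s.
3. every cell is fully home in a bay, nub on the contact plate (((distance between cell_a_nub and bay_1_contact below 0.005 m and distance between cell_a_center and bay_1_seat below 0.004 m) or (distance between cell_a_nub and bay_2_contact below 0.005 m and distance between cell_a_center and bay_2_seat below 0.004 m) or (distance between cell_a_nub and bay_3_contact below 0.005 m and distance between cell_a_center and bay_3_seat below 0.004 m)) and ((distance between cell_b_nub and bay_1_contact below 0.005 m and distance between cell_b_center and bay_1_seat below 0.004 m) or (distance between cell_b_nub and bay_2_contact below 0.005 m and distance between cell_b_center and bay_2_seat below 0.004 m) or (distance between cell_b_nub and bay_3_contact below 0.005 m and distance between cell_b_center and bay_3_seat below 0.004 m)) and ((distance between cell_c_nub and bay_1_contact below 0.005 m and distance between cell_c_center and bay_1_seat below 0.004 m) or (distance between cell_c_nub and bay_2_contact below 0.005 m and distance between cell_c_center and bay_2_seat below 0.004 m) or (distance between cell_c_nub and bay_3_contact below 0.005 m and distance between cell_c_center and bay_3_seat below 0.004 m))), for 0.2 s.
4. the cover is back in its grooves, flat, its front edge down behind the stop lip (z of cover_front in the frame of charger between 0.034 and 0.0385 m and x of cover_front in the frame of charger above -0.0725 m and z of cover_rear in the frame of charger between 0.034 and 0.0385 m and x of cover_rear in the frame of charger below 0.058 m), for 0.2 s.
5. the start button is pushed right down (value of joint start_button above 0.0045 m), for 0.05 s.
At the end, for the whole second after the job is handed in: Every cell lies in a bay, middle within 4 mm of the seat, nub within 5 mm of the contact; the cover is fitted again, flat within 2.5 mm on its seat, its front edge behind the stop lip; the button, pushed 4.5 mm or more after that, is up again (within 1.5 mm) (all of step 3 and all of step 4 and value of joint start_button below 0.0015 m); the robot touches nothing.
It fails at once if the onion is moved more than 3 cm or tipped over (distance of onion from where it was at the start of the episode above 0.03 m or angle between onion's own z axis and vertical above 0.6 rad).
It fails at once if the garlic is moved more than 3 cm or tipped over (distance of garlic from where it was at the start of the episode above 0.03 m or angle between garlic's own z axis and vertical above 0.6 rad).
It fails at once if the salt mill is moved more than 3 cm or tipped over (distance of salt_mill from where it was at the start of the episode above 0.03 m or angle between salt_mill's own z axis and vertical above 0.6 rad).
Of cell_a, cell_b, cell_c only 2 to 3 are there at a start; the rules pass over those that are not, and their reading is None.
At some moment in a run one of cell_a, cell_b, cell_c may be knocked a few centimetres aside while the robot is not near it.
Once in a run the grip may slacken for a moment while it holds something.
It also fails if it takes over 208 s, if anything falls off the work surface, if the arm or the gripper's body presses on something with over 40 N, if the wrist force passes 120 N, or if a joint passes its speed limit or range.

## Robot

A 6-joint arm with a two-finger parallel gripper is mounted at the origin on a cart in front of the work surface, level with it; the furniture and walls round the work are solid. World frame = base frame: x ahead of the robot, y to its left, z up, the work surface at z = 0. Lengths are in mm, angles in rad, forces in N, time in s.
With the tool pointing down it reaches from about 275 to 750 mm from the base axis. Payload 10.2 kg.
Tool frame: the origin (TCP) lies midway between the tips of the shut fingers; the grasp point (between the pads) lies 19 mm behind it (arm.hold_point_z is the distance from the TCP to the grasp point, in mm); z points along the fingers, y is the direction in which the jaws open and shut (so a half turn about z gives the same grasp; the last joint's range is limited). The gripper opens to 85 mm and grips with 20 to 120 N. Pads are 22 mm wide; open, the fingers measure 114 mm over their backs; the gripper's body (76 mm by 85 mm) begins 54 mm behind the grasp point. The pads swing forward as they close: fully open they stand 13 mm farther back than shut.
Start: joints at [0.917, 0.313, 1.498, -0, 1.331, -0.223], TCP at [219.252, 477.032, 231.294] pointing down, gripper open.
Joint ranges: [-2.94, 2.94], [-0.97, 2.17], [0.19, 2.56], [-1.23, 4.37], [0.02, 3.11], [-2.88, 2.88]. Speed limits (rad/s): [2.39, 2.39, 3.01, 3.14, 3.14, 3.14].

## Interface

Orientations are given as [roll, pitch, yaw] about the fixed x, y, z axes, in that order (R = Rz(yaw) Ry(pitch) Rx(roll)).
In Python, from rig import arm gives the robot as it stands.
- The arm moves only by the shell command python3 -m pendant 'ROWS'. ROWS is JSON, a list of rows, each a list of 7 numbers: the shift along the tool's x, y, z in mm, then the turn, a rotation vector about the tool's x, y, z in rad, then the closure, from 0 (fully open) to 1 (shut). A call has 1 to 8 rows; each row is the pose to reach, as a shift and turn from the pose commanded when the call began, along the tool's axes at that moment; what a row does not reach only later rows make up. A row lasts 1/8 s, in which the tool goes at most 62.5 mm and 10.7 degrees, less where a joint would pass 70% of its speed; a pose out of reach is approached as far as the arm can. A call with a gripper value outside its range is refused whole. The fingers move at their own pace and stop on an object; the grip force is fixed at half the most. Time passes only in rows, so rows that repeat a pose let the fingers close. It gives the time, the measured TCP pose, the force and the opening at its end, in the units of the state.
- arm.get_state(): the state, without advancing time (a new reading comes with each control period).
- arm.get_image(name): name is "scene" or "top" or "wrist"; returns the picture (384x512x3 uint8, red, green, blue); there is no depth.
- arm.calibration(name): a dict with "K" (3x3 intrinsics, pixels), "rvec" (rotation vector, rad) and "tvec" (3), from world to camera coordinates, as OpenCV has them. Camera axes: x right, y down, z forward; pixel columns grow to the right and rows downward; lengths in mm; the calibration is good to about 2 mm. A picture is of the moment at which its call begins: read the wrist's pose just before it. calibration takes no time and is no camera call; for the wrist camera it gives the pose at the moment of the call.
- arm.close_job(): hands the job in, once; it reports no verdict.
Trained networks look in the newest picture that a camera, given by its name, has taken for a name from the list of things; names that differ only in an ending like _2 or _b are one class to them, and where a whole thing is asked for, a point or a joint stands for the part that bears it (a point fixed in the world has none). Each returns a list of dicts, best first, with "confidence" (0 to 1); they miss things now and then, are a little off and sometimes report something else, mostly with a low value. They report only what shows in the picture. A call takes as long as a camera call.
- arm.search_frame(camera, name): "rect" ([left, top, width, height] in pixels, round what is visible of it).
- arm.cut_out(camera, name): "mask" (384x512 bool, what is visible of it) and "rect" ([left, top, width, height] in pixels, round what is visible of it).
The state is a dict: "t": time; "joint_pos": joint angles; "joint_velocities": joint speeds; "joint_torque": joint torques, N m; "tcp_pos": TCP position; "tool_rot": TCP orientation; "force": force on the tool from outside, world axes, zero at the start; "torque": the same for the moment, N m; "grip_width": finger opening in mm.
Only numpy, scipy, OpenCV 4.12 (cv2) and the standard library are available. Lean on these libraries where they do the work, as an engineer would, in place of code of your own. Each camera call takes 0.05 s, during which the arm holds its last target. There are 200 camera calls.

## Working session

There is one attempt and no reset: what is moved stays moved. The work goes in short steps, Python scripts to look and compute and a shell command to move; the robot and the scene stay as the last step left them, time stands still between calls to the robot, and variables do not carry over. Pictures are saved under pics/ and viewed, about 12 in all and at most 16, crops included, and the job is handed in when it is done.

```bash
mkdir -p pics; ls; python3 - <<'E'
from rig import arm
import cv2, numpy as np
a=arm.get_image("scene");b=arm.get_image("top")
cv2.imwrite("pics/s1.png",a[:,:,::-1]);cv2.imwrite("pics/t1.png",b[:,:,::-1])
for c in("scene","top","wrist"):
  k=arm.calibration(c);R=cv2.Rodrigues(np.array(k["rvec"],float))[0];print(c,np.round(k["K"],1).tolist(),(-R.T@np.array(k["tvec"]).ravel()).round(),R[2].round(3))
print(arm.get_state())
E
```

```text
pics
scene [[448.2, 0.0, 254.6], [0.0, 448.2, 193.5], [0.0, 0.0, 1.0]] [  56. -888.  973.] [ 0.383  0.597 -0.705]
top [[408.2, 0.0, 255.2], [0.0, 408.2, 194.6], [0.0, 0.0, 1.0]] [ 336. -158. 1360.] [ 0.167  0.008 -0.986]
wrist [[342.7, 0.0, 257.3], [0.0, 342.7, 193.7], [0.0, 0.0, 1.0]] [144. 512. 373.] [ 0.294 -0.135 -0.946]
{'t': 0.1, 'joint_pos': array([ 9.16644427e-01,  3.13392375e-01,  1.49834069e+00, -8.46381749e-06,
        1.33097263e+00, -2.23420825e-01]), 'joint_velocities': array([-2.13294219e-04, -4.41797761e-04, -1.88020651e-03,  3.30522810e-04,
       -1.59341572e-03,  3.59016632e-05]), 'joint_torque': array([ 3.97519398e-03, -4.12895858e+01, -2.60140157e+01, -9.54067468e-05,
        2.98807994e-03,  5.99338222e-06]), 'tcp_pos': array([219.09426999, 476.86072608, 230.80083828]), 'tool_rot': array([-3.14050545e+00, -2.38598513e-04,  2.71086346e+00]), 'force': array([-0.22194217,  1.14901678,  0.74211526]), 'torque': array([-0.00163534,  0.00366466, -0.029392  ]), 'grip_width': 85.41096027932943}
```

View pics/t1.png

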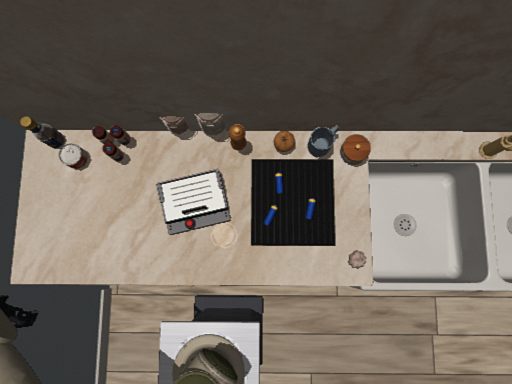

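View pics/s1.png

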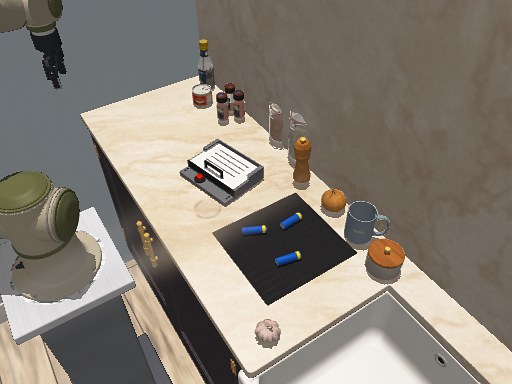

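The top view shows the charger with its cover at about (195,203), the red button at (190,224), three cells on the mat at (279,183), (270,215) and (310,209) with their yellow nub ends up, and the mill at (237,137). The scene view agrees. Next I measure these.

```bash
cat > h.py <<'E'
from rig import arm
import cv2, numpy as np
from scipy.spatial.transform import Rotation as Ro
def cam(c):
    k=arm.calibration(c);R=cv2.Rodrigues(np.array(k["rvec"],float))[0]
    return np.array(k["K"],float),R,np.array(k["tvec"],float).ravel()
def plane(c,uv,z,C=None):
    K,R,t=C or cam(c);uv=np.atleast_2d(np.asarray(uv,float));o=-R.T@t
    d=np.c_[uv,np.ones(len(uv))]@np.linalg.inv(K).T@R
    return o+d*((z-o[2])/d[:,2])[:,None]
def proj(c,P,C=None):
    K,R,t=C or cam(c);q=(np.atleast_2d(P)@R.T+t)@K.T
    return q[:,:2]/q[:,2:]
def pose():
    s=arm.get_state();return np.array(s["tcp_pos"]),Ro.from_euler("xyz",s["tool_rot"]),s
def rel(p,rpy):
    """shift/turn rows need to reach world tcp p, rpy"""
    p0,R0,s=pose();T=Ro.from_euler("xyz",rpy)
    return R0.inv().apply(np.array(p)-p0).round(1).tolist(),(R0.inv()*T).as_rotvec().round(4).tolist()
def shot(c,n=None,crop=None,f=1):
    C=cam(c);im=arm.get_image(c)[:,:,::-1].copy()
    if n:
        o=im
        if crop:x,y,w,h=crop;o=im[y:y+h,x:x+w]
        cv2.imwrite("pics/"+n+".png",cv2.resize(o,None,fx=f,fy=f,interpolation=cv2.INTER_CUBIC))
    return im,C
def cells(im,C,z=12.5):
    hsv=cv2.cvtColor(im,cv2.COLOR_BGR2HSV)
    b=cv2.inRange(hsv,(105,120,50),(130,255,255));y=cv2.inRange(hsv,(18,110,90),(35,255,255))
    n,l,st,ce=cv2.connectedComponentsWithStats(b);out=[]
    for i in range(1,n):
        if st[i,4]<25:continue
        ys,xs=np.where(l==i);P=plane(0,np.c_[xs,ys],z,C)[:,:2];m=P.mean(0)
        w,v=np.linalg.eigh(np.cov((P-m).T));d=v[:,1];q=(P-m)@d
        ys,xs=np.where(cv2.dilate((l==i).astype(np.uint8),np.ones((7,7)))*y>0)
        if len(xs):
            Y=plane(0,np.c_[xs,ys],z,C)[:,:2].mean(0)
            if (Y-m)@d<0:d=-d
        out.append((m.round(1).tolist(),d.round(3).tolist(),round(np.ptp(q),1),len(xs),st[i,4]))
    return out
E
python3 - <<'E'
from h import *
im,C=shot("top")
print(cells(im,C))
r=arm.cut_out("top","cover")[0];m=r["mask"];print(r["confidence"],r["rect"])
c,s,a=cv2.minAreaRect(np.argwhere(m)[:,::-1].astype(np.float32))
B=plane(0,cv2.boxPoints((c,s,a)),39,C);print(B.round(1).tolist(),B.mean(0))
r=arm.search_frame("top","start_button_top")[:2];print(r)
for q in r:x,y,w,h=q["rect"];print(plane(0,[x+w/2,y+h/2],34,C))
hsv=cv2.cvtColor(im,cv2.COLOR_BGR2HSV);w=cv2.inRange(hsv,(0,0,200),(180,30,255))[160:240,140:240]
E
```

```text
[([599.3, -226.1], [0.998, 0.07], np.float64(55.3), 14, np.int32(109)), ([512.9, -328.1], [0.974, -0.225], np.float64(56.2), 15, np.int32(113)), ([491.6, -194.1], [0.892, -0.452], np.float64(55.3), 14, np.int32(112))]
0.62 [160.1, 176.1, 65.9, 42.6]
[[590.3, 175.0, 39.0], [639.4, -17.8, 39.0], [520.0, -48.8, 39.0], [472.2, 141.3, 39.0]] [555.50321092  62.40898983  39.        ]
[]
```

```bash
python3 - <<'E'
from h import *
print(rel([500,60,230],[np.pi,0,1.819]))
E
```

```text
([-429.3, -261.6, 1.1], [-0.0006, 0.0001, 0.8918])
```

```bash
python3 -m pendant '[[-54,-33,0,0,0,0.11,0],[-108,-66,0,0,0,0.22,0],[-162,-98,0,0,0,0.33,0],[-216,-131,0,0,0,0.44,0],[-270,-164,0,0,0,0.55,0],[-324,-196,0,0,0,0.66,0],[-378,-230,0,0,0,0.77,0],[-429,-262,1,0,0,0.89,0]]'; python3 -m pendant '[[0,0,0,0,0,0,0],[0,0,0,0,0,0,0]]'; python3 - <<'E'
from h import *
p,R,s=pose();print(p,s["tool_rot"])
im,C=shot("wrist","w1",None,1.5)
for n in("cover","cover_bar","start_button_top","charger"):
  for r in arm.search_frame("wrist",n)[:2]:print(n,r)
E
```

```text
t: 1.25
tcp_pos: [499.0, 60.1, 230.5]
tool_rot: [3.141, 0.0, 1.817]
force: [1.0, 0.3, 0.3]
grip_width: 85.3
t: 1.5
tcp_pos: [497.9, 62.3, 230.1]
tool_rot: [-3.141, -0.0, 1.821]
force: [-0.7, 0.2, 0.4]
grip_width: 85.2
[497.87664745  62.30398573 230.13236011] [-3.14101959e+00 -4.41227106e-04  1.82103499e+00]
cover {'rect': [248.4, 74.4, 133.7, 191.0], 'confidence': 0.98}
cover {'rect': [209.5, 67.2, 184.7, 206.8], 'confidence': 0.68}
cover_bar {'rect': [247.9, 73.0, 133.7, 191.4], 'confidence': 0.97}
cover_bar {'rect': [219.4, 137.4, 21.2, 18.5], 'confidence': 0.39}
start_button_top {'rect': [218.7, 136.6, 22.5, 19.9], 'confidence': 0.79}
charger {'rect': [214.4, 65.6, 184.0, 207.1], 'confidence': 0.77}
charger {'rect': [248.9, 73.2, 140.4, 189.5], 'confidence': 0.72}
```

View pics/w1.png

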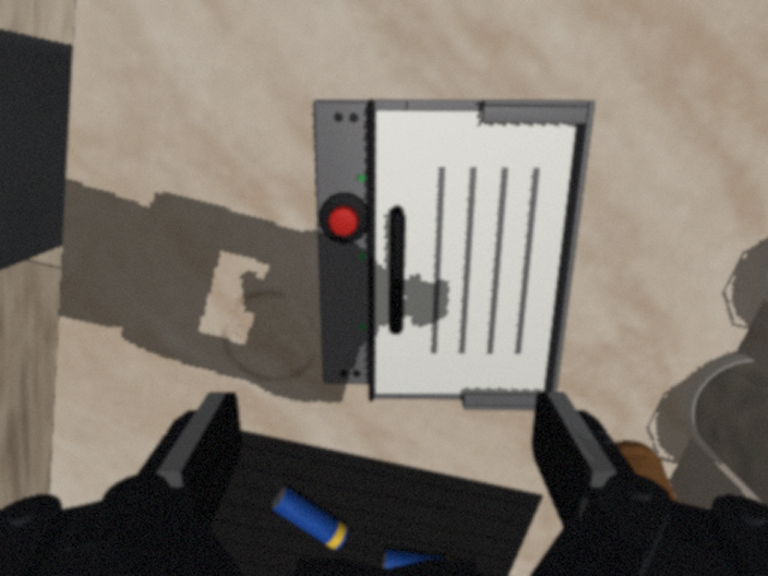

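The wrist view shows the button at (343,221), the bar from (397,207) to (397,332), the lip line at x≈371 and the groove boxes at the upper and lower right, all in 1.5x pixels. I fit the charger pose to these points.

```bash
cat >> h.py <<'E'
def fit(C,obs,x0=(563,64,.248)):
    from scipy.optimize import least_squares
    L=np.array([o[0] for o in obs],float);U=np.array([o[1] for o in obs],float)
    def f(q):
        c,s=np.cos(q[2]),np.sin(q[2]);P=L.copy();P[:,0]=c*L[:,0]-s*L[:,1]+q[0];P[:,1]=s*L[:,0]+c*L[:,1]+q[1]
        return (proj(0,P,C)-U).ravel()
    r=least_squares(f,x0,loss="soft_l1",x_scale=(1,1,.01));return r.x,r.fun.reshape(-1,2).round(1).tolist()
E
python3 - <<'E'
from h import *
import pickle
C=cam("wrist");pickle.dump(C,open("c1.pkl","wb"))
o=[((-56,0,61),(397,269.5)),((-6,105,50),(479,101)),((-6,-105,50),(463,408)),((56,105,50),(593,101)),((56,-105,50),(549,408)),((-73,98,40),(371,103)),((-73,-98,40),(371,397))]
print(fit(C,[(a,(b[0]/1.5,b[1]/1.5)) for a,b in o]))
print(plane(0,[343/1.5,221/1.5],36,C),plane(0,[343/1.5,221/1.5],45,C))
E
```

```text
(array([5.62523989e+02, 6.75361070e+01, 2.38478253e-01]), [[-0.1, 2.0], [4.0, -2.5], [-0.0, 0.3], [-1.9, -1.5], [-0.1, 1.0], [0.4, 3.7], [-0.4, -3.5]])
[[466.89335848  72.65017164  36.        ]] [[467.17981157  74.55209612  45.        ]]
```

```bash
python3 - <<'E'
from h import *
import pickle
C=pickle.load(open("c1.pkl","rb"))
f=lambda a,z:plane(0,np.array(a)/1.5,z,C)[:,:2]
for n,a,z in(("bar",[(397,207),(397,332)],61),("lip",[(371,103),(371,397)],40),("coverrear",[(577,125),(547,393)],38),("stripe",[(536,168),(519,353)],39),("stripe1",[(442,168),(434,353)],39),("panel",[(315,101),(324,382)],36)):
  P=f(a,z);d=P[0]-P[1];print(n,P.round(1).tolist(),P.mean(0).round(1),np.arctan2(-d[0],d[1]).round(3),np.hypot(*d).round(1))
o=[((-56,39,61),(397,207)),((-56,-39,61),(397,332)),((-6,105,50),(479,101)),((-6,-105,50),(463,408)),((56,105,50),(593,101)),((56,-105,50),(551,408))]
print(fit(C,[(a,(b[0]/1.5,b[1]/1.5)) for a,b in o]))
E
```

```text
bar [[497.6, 94.5], [518.7, 14.7]] [508.1  54.6] 0.259 82.5
lip [[467.3, 148.5], [516.2, -49.0]] [491.8  49.7] 0.242 203.5
coverrear [[594.2, 167.9], [641.6, -14.6]] [617.9  76.7] 0.254 188.6
stripe [[578.1, 137.0], [610.4, 11.5]] [594.3  74.2] 0.252 129.5
stripe1 [[520.3, 122.1], [551.4, -3.6]] [535.9  59.2] 0.243 129.5
panel [[433.6, 141.1], [480.1, -47.8]] [456.8  46.7] 0.241 194.5
(array([5.62742540e+02, 6.67325021e+01, 2.46575993e-01]), [[0.4, 4.2], [-0.6, -0.7], [3.0, -1.4], [0.8, 1.0], [-2.9, -1.0], [-0.6, 1.3]])
```

```bash
python3 - <<'E'
from h import *
print(rel([508.2,53.2,46],[np.pi,0,1.818]))
E
```

```text
([-12.0, 7.5, 184.6], [0.0003, 0.0001, 0.0045])
```

```bash
python3 -m pendant '[[-12,7.5,40,0,0,0.004,0.5],[-12,7.5,80,0,0,0.004,0.5],[-12,7.5,110,0,0,0.004,0.5],[-12,7.5,140,0,0,0.004,0.5],[-12,7.5,160,0,0,0.004,0.5],[-12,7.5,175,0,0,0.004,0.5],[-12,7.5,184,0,0,0.004,0.5],[-12,7.5,184,0,0,0.004,0.5]]'; python3 - <<'E'
from h import *
shot("wrist","w2",None,1.2)
E
```

```text
t: 2.75
tcp_pos: [508.3, 52.4, 46.2]
tool_rot: [-3.141, -0.0, 1.817]
force: [-0.2, -0.3, 0.7]
grip_width: 42.3
```

View pics/w2.png

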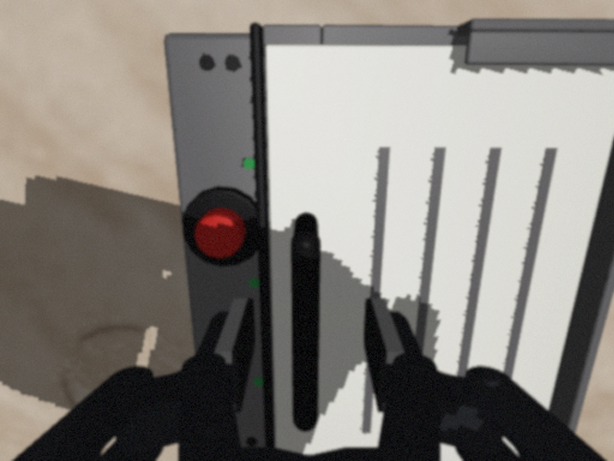

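The bar stands midway between the fingertips (x 307, tips at 243 and 375) and runs parallel to them. I close on it.

```bash
python3 -m pendant '[[0,0,0,0,0,0,1],[0,0,0,0,0,0,1],[0,0,0,0,0,0,1],[0,0,0,0,0,0,1]]'; python3 -m pendant '[[0,0,-2,0,0,0,1],[0,0,-4,0,0,0,1],[0,0,-5.5,0,0,0,1],[0,0,-5.5,0,0,0,1]]'; python3 - <<'E'
from h import *
shot("wrist","w3",None,1.2)
E
```

```text
t: 3.3
tcp_pos: [508.7, 52.3, 47.0]
tool_rot: [3.141, 0.0, 1.817]
force: [-1.9, 0.3, 6.0]
grip_width: 7.9
t: 3.8
tcp_pos: [508.4, 52.3, 51.9]
tool_rot: [3.142, 0.0, 1.817]
force: [0.3, -0.6, -1.1]
grip_width: 7.5
```

View pics/w3.png

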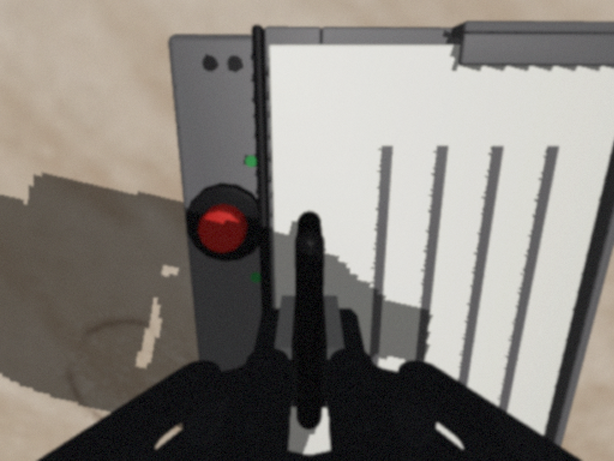

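```bash
python3 -m pendant '[[0,-1,-0.7,0,0,0,1],[0,-4,-0.7,0,0,0,1],[0,-8,-0.7,0,0,0,1],[0,-12,-0.7,0,0,0,1],[0,-16,-0.7,0,0,0,1],[0,-20,-0.7,0,0,0,1],[0,-20,-0.7,0,0,0,1]]'; python3 - <<'E'
from h import *
shot("wrist","w4",None,1.2)
E
```

```text
t: 4.72
tcp_pos: [488.8, 47.4, 52.6]
tool_rot: [-3.142, -0.0, 1.817]
force: [0.3, 0.8, -1.8]
grip_width: 7.8
```

View pics/w4.png

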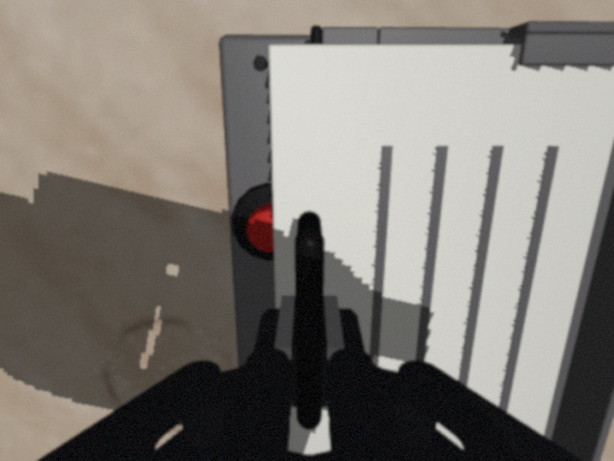

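The cover's front edge has moved out past the lip and now covers part of the button. I draw it the rest of the way out and lift it.

```bash
python3 -m pendant '[[0,-8,0,0,0,0,1],[0,-16,0,0,0,0,1],[0,-24,0,0,0,0,1],[0,-32,0,0,0,0,1],[0,-40,0,0,0,0,1],[0,-48,0,0,0,0,1],[0,-56,0,0,0,0,1],[0,-60,0,0,0,0,1]]'; python3 -m pendant '[[0,0,-10,0,0,0,1],[0,0,-25,0,0,0,1],[0,0,-45,0,0,0,1],[0,0,-60,0,0,0,1],[0,0,-60,0,0,0,1]]'; python3 - <<'E'
from h import *
C=cam("top");print(plane(0,[[100,285],[200,285],[15,285],[20,130]],0,C).round())
print(rel([438,272,112],[np.pi,0,1.817]))
E
```

```text
t: 5.78
tcp_pos: [430.4, 32.7, 52.6]
tool_rot: [-3.142, 0.0, 1.817]
force: [-0.2, -0.5, -0.7]
grip_width: 7.8
t: 6.4
tcp_pos: [431.6, 32.8, 113.8]
tool_rot: [3.139, 0.001, 1.817]
force: [0.5, -0.2, -0.5]
grip_width: 7.3
[[265. 359.   0.]
 [267.  32.   0.]
 [264. 638.   0.]
 [793. 675.   0.]]
([230.5, 64.5, 1.6], [0.0027, 0.0013, -0.0001])
```

```bash
python3 -m pendant '[[30,8,0,0,0,0,1],[70,20,0,0,0,0,1],[110,31,0,0,0,0,1],[150,42,0,0,0,0,1],[190,53,0,0,0,0,1],[220,61,0,0,0,0,1],[230,64,0,0,0,0,1],[230,64,0,0,0,0,1]]'; python3 -m pendant '[[0,0,25,0,0,0,1],[0,0,50,0,0,0,1],[0,0,75,0,0,0,1],[0,0,88,0,0,0,1],[0,0,94,0,0,0,1],[0,0,98,0,0,0,1],[0,0,100,0,0,0,1],[0,0,100,0,0,0,1]]'; python3 - <<'E'
from h import *
shot("scene","s2",(90,80,270,200),2.5)
E
```

```text
t: 7.4
tcp_pos: [436.7, 271.4, 112.1]
tool_rot: [-3.141, 0.0, 1.817]
force: [-0.7, -0.2, -0.7]
grip_width: 7.5
t: 8.4
tcp_pos: [437.0, 271.6, 12.8]
tool_rot: [3.141, -0.0, 1.817]
force: [0.0, 0.3, -1.1]
grip_width: 7.6
```

View pics/s2.png

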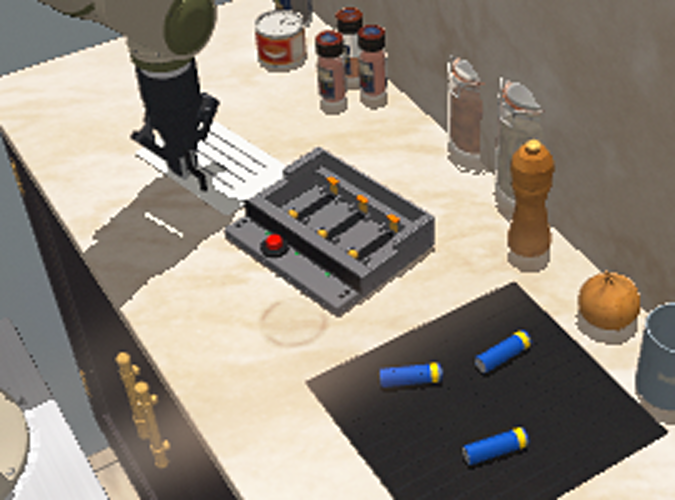

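The cover hangs flat, just above the worktop left of the charger. The bays are open, and the cells and bystanders have not moved. I lower it and release.

```bash
python3 -m pendant '[[0,0,1,0,0,0,1],[0,0,2,0,0,0,1],[0,0,2,0,0,0,1]]'; python3 -m pendant '[[0,0,0,0,0,0,0.6],[0,0,0,0,0,0,0.5],[0,0,0,0,0,0,0.5],[0,0,-20,0,0,0,0.5],[0,0,-60,0,0,0,0.5],[0,0,-110,0,0,0,0.5],[0,0,-160,0,0,0,0.5],[0,0,-160,0,0,0,0.5]]'; python3 - <<'E'
from h import *
for n,z in(("w",12.5),):
  im,C=shot("top");print(cells(im,C))
print(rel([540,-200,230],[np.pi,0,.2]),rel([540,-200,230],[np.pi,0,.2+np.pi]),pose()[2]["joint_pos"])
E
```

```text
t: 8.82
tcp_pos: [436.9, 271.6, 11.0]
tool_rot: [3.141, -0.0, 1.817]
force: [-1.7, -1.6, 5.2]
grip_width: 7.4
t: 9.82
tcp_pos: [438.4, 272.1, 174.0]
tool_rot: [3.134, -0.001, 1.817]
force: [-0.5, 0.5, -0.0]
grip_width: 42.6
[([599.3, -226.1], [0.998, 0.07], np.float64(55.3), 14, np.int32(109)), ([513.0, -327.9], [0.975, -0.223], np.float64(56.2), 15, np.int32(115)), ([491.6, -194.1], [0.892, -0.452], np.float64(55.3), 14, np.int32(112))]
([-482.4, -15.1, -58.6], [0.0019, -0.0024, 1.6168]) ([-482.4, -15.1, -58.6], [0.0023, 0.0019, -1.5248]) [3.27985309e-01 3.44394546e-01 1.61759721e+00 1.25494695e-06
 1.17689325e+00 8.19652421e-02]
```

```bash
python3 -m pendant '[[-60,-2,-8,0,0,-0.18,0.5],[-120,-4,-16,0,0,-0.36,0.5],[-180,-6,-24,0,0,-0.54,0.5],[-240,-8,-32,0,0,-0.72,0.5],[-300,-10,-40,0,0,-0.9,0.5],[-360,-12,-48,0,0,-1.08,0.5],[-420,-14,-54,0,0,-1.26,0.5],[-482,-15,-58,0,0,-1.44,0.5]]'; python3 -m pendant '[[0,0,0,0,0,-0.08,0.5],[0,0,0,0,0,-0.08,0.5],[0,0,0,0,0,-0.08,0.5]]'; python3 - <<'E'
from h import *
im,C=shot("wrist","w5",None,1.2)
for z in(12.5,20):print(cells(im,C,z))
for r in arm.cut_out("wrist","cell_a_center")[:4]:
  P=plane(0,np.argwhere(r["mask"])[:,::-1],18,C)[:,:2];m=P.mean(0);w,v=np.linalg.eigh(np.cov((P-m).T));q=(P-m)@v
  print(r["confidence"],r["rect"],m.round(1),np.ptp(q,axis=0).round(1),((q.max(0)+q.min(0))/2).round(1),v[:,1].round(3),(m+v@((q.max(0)+q.min(0))/2)).round(1))
E
```

```text
t: 10.88
tcp_pos: [532.3, -169.2, 224.4]
tool_rot: [3.14, -0.002, -3.104]
force: [0.6, 0.5, 0.6]
grip_width: 42.8
t: 11.25
tcp_pos: [532.4, -166.8, 225.1]
tool_rot: [3.141, -0.001, -3.031]
force: [-0.6, -0.0, -0.3]
grip_width: 42.7
[([490.6, -192.6], [0.902, -0.432], np.float64(58.1), 51, np.int32(1276)), ([512.8, -326.8], [0.975, -0.22], np.float64(59.9), 39, np.int32(1321)), ([527.5, -211.2], [0.461, 0.887], np.float64(20.1), 45, np.int32(32)), ([553.8, -336.7], [0.11, 0.994], np.float64(19.9), 29, np.int32(33)), ([600.3, -224.1], [0.998, 0.062], np.float64(59.7), 37, np.int32(975))]
[([489.7, -192.3], [0.902, -0.432], np.float64(56.9), 51, np.int32(1276)), ([511.5, -323.6], [0.975, -0.22], np.float64(58.6), 39, np.int32(1321)), ([525.9, -210.4], [0.461, 0.887], np.float64(19.6), 45, np.int32(32)), ([551.6, -333.3], [0.11, 0.994], np.float64(19.5), 29, np.int32(33)), ([597.2, -223.1], [0.998, 0.062], np.float64(58.4), 37, np.int32(975))]
0.67 [87.7, 94.6, 34.7, 70.8] [ 515.8 -325. ] [24.2 72.3] [-0.  -1.5] [-0.979  0.205] [ 517.3 -325.3]
```

View pics/w5.png

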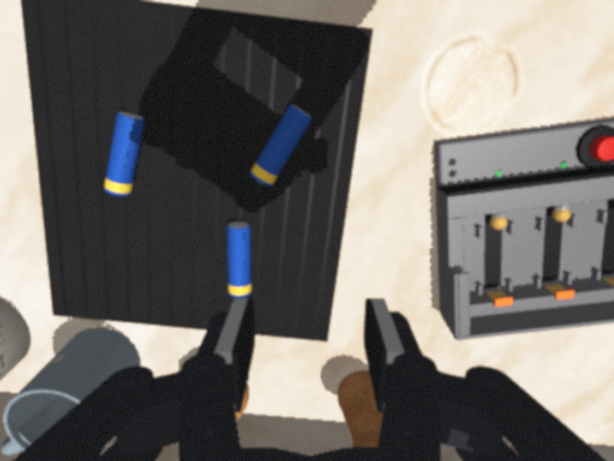

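The view shows cells at (128,152), (281,145) and (239,258), with their nub ends toward the bottom of the picture. The bays are visible on the right, springs at the top and orange lips below. I take cell c first.

```bash
python3 - <<'E'
from h import *
print(rel([496,-195.5,60],[np.pi,0,-.447+np.pi]))
E
```

```text
([39.4, -24.5, 165.6], [0.0002, -0.0005, 0.5587])
```

```bash
python3 -m pendant '[[10,-5,30,0,0,0.14,0.5],[20,-12,60,0,0,0.28,0.5],[30,-18,90,0,0,0.42,0.5],[39.4,-24.5,130,0,0,0.559,0.5],[39.4,-24.5,165,0,0,0.559,0.5],[39.4,-24.5,165,0,0,0.559,0.5]]'; python3 - <<'E'
from h import *
im,C=shot("wrist","w6",None,1.2)
print(rel([496,-195.5,3.5],[np.pi,0,-.447+np.pi]),cells(im,C,15)[:3])
E
```

```text
t: 12.1
tcp_pos: [495.1, -195.2, 59.2]
tool_rot: [3.141, -0.005, 2.694]
force: [0.4, -0.4, 0.9]
grip_width: 42.7
([0.2, 0.3, 57.5], [0.0001, -0.001, 0.0]) [([491.5, -193.1], [0.902, -0.431], np.float64(61.3), 75, np.int32(3350)), ([529.6, -211.5], [0.404, 0.915], np.float64(18.8), 59, np.int32(78)), ([497.0, -322.6], [-0.394, 0.919], np.float64(40.4), 0, np.int32(1214))]
```

View pics/w6.png

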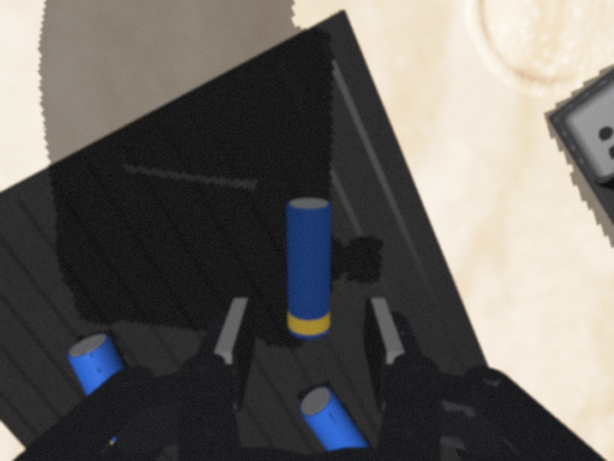

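Cell c is aligned and centred between the fingers (x≈309). I descend and grasp, then lift.

```bash
python3 -m pendant '[[-0.5,0,20,0,0,0,0.5],[-0.5,0,40,0,0,0,0.5],[-0.5,0,52,0,0,0,0.5],[-0.5,0,56,0,0,0,0.5],[-0.5,0,56,0,0,0,0.5]]'; python3 -m pendant '[[0,0,0,0,0,0,0.9],[0,0,0,0,0,0,1],[0,0,0,0,0,0,1],[0,0,0,0,0,0,1],[0,0,-30,0,0,0,1],[0,0,-60,0,0,0,1],[0,0,-100,0,0,0,1],[0,0,-120,0,0,0,1]]'; python3 - <<'E'
from h import *
print(rel([500,60,124],[np.pi,0,.247+np.pi]))
E
```

```text
t: 12.78
tcp_pos: [497.0, -196.7, 5.6]
tool_rot: [-3.141, 0.001, 2.694]
force: [-0.2, -0.1, -0.8]
grip_width: 42.4
t: 13.78
tcp_pos: [497.1, -196.8, 127.1]
tool_rot: [-3.141, 0.003, 2.694]
force: [0.1, -0.2, -0.1]
grip_width: 19.2
([108.4, 232.8, 2.7], [-0.0014, 0.0025, -0.6942])
```

```bash
python3 -m pendant '[[20,45,-10,0,0,-0.15,1],[45,90,-20,0,0,-0.3,1],[65,140,-30,0,0,-0.45,1],[80,185,-40,0,0,-0.6,1],[85,232,-45,0,0,-0.694,1],[85,232,-45,0,0,-0.694,1],[85,232,-45,0,0,-0.694,1]]'; python3 - <<'E'
from h import *
import pickle
im,C=shot("wrist","w7",None,1.2);pickle.dump(C,open("c7.pkl","wb"))
p,R,s=pose();print(p,s["tool_rot"],s["grip_width"])
hsv=cv2.cvtColor(im,cv2.COLOR_BGR2HSV);o=cv2.inRange(hsv,(5,150,120),(17,255,255))
n,l,st,ce=cv2.connectedComponentsWithStats(o)
for i in range(1,n):
  if st[i,4]>15:print(st[i],ce[i].round(1),plane(0,ce[i],33.5,C).round(1))
E
```

```text
t: 14.65
tcp_pos: [520.0, 49.1, 169.7]
tool_rot: [-3.142, -0.001, -2.895]
force: [1.0, 0.4, -0.8]
grip_width: 19.4
[519.99187646  48.67158021 169.69092637] [-3.14157528e+00 -6.47730077e-04 -2.89626100e+00] 18.91706073085652
[195 259  12   8  77] [200.2 262.1] [[609.7  17.6  33.5]]
[314 259  19   8 134] [322.8 262.5] [[582.6 127.3  33.5]]
```

View pics/w7.png

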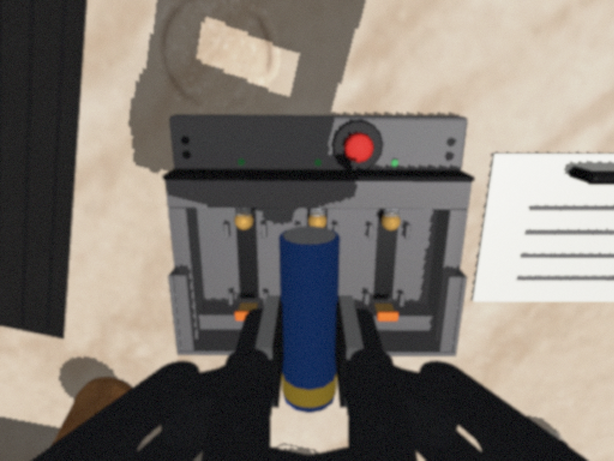

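```bash
python3 - <<'E'
from h import *
import pickle
C=pickle.load(open("c7.pkl","rb"))
o=[((34.5,55,33.5),(387.4,315)),((-34,55,18.5),(391,220)),((-34,0,18.5),(317,219)),((-34,-55,18.5),(244,220)),((-73,105,40),(472,175)),((-73,-105,40),(165,175)),((-6,105,50),(464,268)),((-6,-105,50),(172,268)),((60,105,50),(457,354)),((60,-105,50),(178,355))]
q,r=fit(C,[(a,(b[0]/1.2,b[1]/1.2)) for a,b in o]);print(q,r)
# held cell: grey end/blue from image axis
for s in(0,1,2):pass
C1=pickle.load(open("c1.pkl","rb"))
o1=[((-56,0,61),(397,269.5)),((-6,105,50),(479,101)),((-6,-105,50),(463,408)),((56,105,50),(593,101)),((56,-105,50),(551,408)),((-73,105,40),(371,103)),((-73,-105,40),(371,397))]
print(fit(C1,[(a,(b[0]/1.5,b[1]/1.5)) for a,b in o1]))
p,R,s=pose();print(proj(0,p+R.apply([[35,0,-7],[35,10.5,-7],[35,-10.5,-7],[-33,0,-7]]),C)*1.2)
E
```

```text
[5.59610881e+02 6.57756052e+01 2.45280976e-01] [[1.0, -2.6], [-0.2, 0.6], [0.2, 1.4], [-0.3, 0.5], [3.0, -0.4], [-3.3, -0.6], [3.7, 3.8], [-4.0, 3.6], [0.2, -0.7], [-0.9, -1.7]]
(array([5.62801922e+02, 6.69107338e+01, 2.42739339e-01]), [[0.0, 2.9], [3.6, -1.6], [0.5, 0.9], [-2.4, -1.0], [-0.9, 1.3], [0.1, -3.4], [0.1, 2.9]])
[[307.34400796 235.69456581]
 [337.39518242 235.71680547]
 [277.28910851 235.6723234 ]
 [307.36697891 394.90908687]]
```

```bash
cat >> h.py <<'E'
Q=(561.5,66.0,.246)
def tgt(by,Fx,Fz,th,d=7.2,half=35):
    """tcp pose for cell flat end centre at charger (Fx,by,Fz), tilt th"""
    c,s=np.cos(th),np.sin(th);l=np.array([Fx+half*c+d*s,by,Fz+half*s-d*c])
    Z=Ro.from_rotvec([0,0,Q[2]]);p=Z.apply(l)+[Q[0],Q[1],0]
    R=Ro.from_euler("xyz",[np.pi,0,Q[2]+np.pi])*Ro.from_rotvec([0,-th,0]);return p,R
def rows(by,W,start=None,**k):
    p0,R0,s=pose()
    if start is not None:p0,R0=tgt(by,*start,**k)
    for w in W:
        p,R=tgt(by,*w,**k);print(w,R0.inv().apply(p-p0).round(1).tolist(),(R0.inv()*R).as_rotvec().round(3).tolist())
def chg():
    p,R,s=pose();l=Ro.from_rotvec([0,0,-Q[2]]).apply(p-[Q[0],Q[1],0]);print("charger tcp",l.round(1),(Ro.from_euler("z",-Q[2]-np.pi)*R).as_euler("xyz").round(3),"F",Ro.from_rotvec([0,0,-Q[2]]).apply(s["force"]).round(1),s["grip_width"].round(1))
E
python3 - <<'E'
from h import *
t=.524
rows(54.4,[(-22,75,t)])
rows(54.4,[(-22,40,t),(-22,19.5,t),(-30,19.3,t),(-41,19,t)],start=(-22,75,t))
rows(54.4,[(-41,19,.43),(-41,19,.33),(-41,19,.22),(-41,19,.11),(-41,18.7,0),(-33,18.7,0)],start=(-41,19,t))
E
```

```text
(-22, 75, 0.524) [-56.4, 61.1, 83.4] [-0.0, -0.525, -0.001]
(-22, 40, 0.524) [17.5, -0.0, 30.3] [0.0, 0.0, 0.0]
(-22, 19.5, 0.524) [27.8, -0.0, 48.1] [0.0, 0.0, 0.0]
(-30, 19.3, 0.524) [34.8, -0.0, 44.2] [0.0, 0.0, 0.0]
(-41, 19, 0.524) [44.5, -0.0, 39.0] [0.0, 0.0, 0.0]
(-41, 19, 0.43) [0.8, -0.0, 3.3] [-0.0, 0.094, 0.0]
(-41, 19, 0.33) [2.0, 0.0, 6.6] [0.0, 0.194, 0.0]
(-41, 19, 0.22) [3.8, -0.0, 10.1] [-0.0, 0.304, -0.0]
(-41, 19, 0.11) [5.9, -0.0, 13.5] [-0.0, 0.414, -0.0]
(-41, 18.7, 0) [8.4, -0.0, 16.8] [-0.0, 0.524, 0.0]
(-33, 18.7, 0) [1.5, 0.0, 20.8] [-0.0, 0.524, 0.0]
```

```bash
python3 -m pendant '[[-10,12,15,0,-0.1,0,1],[-20,24,30,0,-0.2,0,1],[-32,36,46,0,-0.3,0,1],[-44,50,64,0,-0.41,0,1],[-56.4,61,83,0,-0.525,0,1],[-56.4,61,83,0,-0.525,0,1]]';python3 - <<'E'
from h import *
chg();rows(54.4,[(-22,40,.524),(-22,19.5,.524),(-30,19.3,.524)])
shot("wrist","w8",None,1.2)
E
```

```text
t: 15.45
tcp_pos: [558.3, 121.8, 85.0]
tool_rot: [3.14, 0.52, -2.897]
force: [0.8, 0.6, -0.1]
grip_width: 19.0Traceback (most recent call last):
  File "<stdin>", line 2, in <module>
  File "h.py", line 60, in chg
    p,R,s=pose();l=Ro.from_rotvec([0,0,-Q[2]]).apply(p-[Q[0],Q[1],0]);print("charger tcp",l.round(1),(Ro.from_euler("z",-Q[2]-np.pi)*R).as_euler("xyz").round(3),"F",Ro.from_rotvec([0,0,-Q[2]]).apply(s["force"]).round(1),s["grip_width"].round(1))
                                                                                                                                                                                                                            ^^^^^^^^^^^^^^^^^^^^^
AttributeError: 'float' object has no attribute 'round'
```

```bash
sed -i 's/s\["grip_width"\].round(1)/round(s["grip_width"],1)/' h.py; python3 - <<'E'
from h import *
chg();rows(54.4,[(-22,40,.524),(-22,19.5,.524),(-30,19.3,.524)])
E
```

```text
charger tcp [10.5 54.9 85. ] [ 3.14e+00  5.20e-01 -1.00e-03] F [ 0.9  0.4 -0.1] 19.0
(-22, 40, 0.524) [15.5, -0.5, 30.0] [0.001, -0.004, -0.001]
(-22, 19.5, 0.524) [25.7, -0.5, 47.8] [0.001, -0.004, -0.001]
(-30, 19.3, 0.524) [32.8, -0.6, 44.0] [0.001, -0.004, -0.001]
```

```bash
python3 -m pendant '[[8,-0.5,15,0,0,0,1],[15.5,-0.5,30,0,0,0,1],[21,-0.5,40,0,0,0,1],[25.7,-0.5,48,0,0,0,1],[25.7,-0.5,48,0,0,0,1]]'; python3 -c "
from h import *
chg();shot('wrist','w8',None,1.2)";python3 -m pendant '[[3,0,-2,0,0,0,1],[7,0,-4,0,0,0,1],[7,0,-4,0,0,0,1]]'; python3 -c "
from h import *
chg()"; python3 -m pendant '[[4,0,-2,0,0,0,1],[7,0,-4,0,0,0,1],[7,0,-4,0,0,0,1]]'; python3 -c "
from h import *
chg()"
```

```text
t: 16.08
tcp_pos: [562.6, 121.8, 33.1]
tool_rot: [3.14, 0.525, -2.896]
force: [0.2, 0.1, 0.3]
grip_width: 19.3
charger tcp [14.7 53.8 33.1] [3.14  0.525 0.   ] F [0.2 0.  0.3] 19.3
t: 16.5
tcp_pos: [553.9, 120.3, 32.6]
tool_rot: [3.141, 0.525, -2.895]
force: [0.5, -0.5, -1.9]
grip_width: 19.1
charger tcp [ 5.8 54.6 32.6] [3.141e+00 5.250e-01 1.000e-03] F [ 0.3 -0.6 -1.9] 19.1
t: 16.88
tcp_pos: [546.7, 118.3, 32.8]
tool_rot: [-3.141, 0.526, -2.895]
force: [4.2, 1.5, -0.9]
grip_width: 19.0
charger tcp [-1.7 54.4 32.8] [-3.141e+00  5.260e-01  1.000e-03] F [ 4.5  0.4 -0.9] 19.0
```

View pics/w8.png

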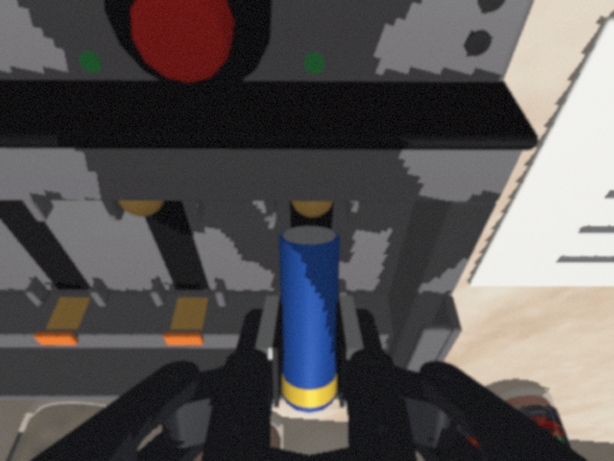

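Cell c sits over bay 1 facing the spring dome at (312,208). The spring force of 4.5 N agrees with my charger frame. I continue the push and then roll the nub down.

```bash
python3 -c "
from h import *
rows(54.4,[(-41,19.5,.524),(-41,19,.43),(-41,19,.33),(-41,19,.22),(-41,19,.11),(-41,18.7,0),(-33,18.7,0)])"
```

```text
(-41, 19.5, 0.524) [5.7, 0.0, -1.0] [-0.0, 0.002, 0.001]
(-41, 19, 0.43) [6.8, 0.0, 2.7] [-0.0, 0.096, 0.001]
(-41, 19, 0.33) [8.0, 0.0, 6.0] [-0.0, 0.196, 0.001]
(-41, 19, 0.22) [9.7, 0.0, 9.6] [-0.0, 0.306, 0.001]
(-41, 19, 0.11) [11.8, 0.0, 12.9] [-0.0, 0.416, 0.001]
(-41, 18.7, 0) [14.4, 0.0, 16.2] [-0.0, 0.526, 0.0]
(-33, 18.7, 0) [7.5, 0.0, 20.2] [-0.0, 0.526, 0.0]
```

```bash
python3 -m pendant '[[3,0,0,0,0,0,1],[5.7,0,-1,0,0,0,1],[7,0,2.7,0,0.096,0,1],[8.2,0,6,0,0.196,0,1],[9.9,0,9.6,0,0.306,0,1],[12,0,12.9,0,0.416,0,1],[14.5,0,16.2,0,0.526,0,1],[14.5,0,16.2,0,0.526,0,1]]'; python3 -c "
from h import *
chg();shot('wrist','w9',None,1.2)"
```

```text
t: 17.88
tcp_pos: [544.6, 117.2, 11.8]
tool_rot: [-3.14, 0.003, -2.894]
force: [6.7, 0.3, 1.9]
grip_width: 18.8
charger tcp [-3.9 53.8 11.8] [-3.14e+00  3.00e-03  1.00e-03] F [ 6.6 -1.4  1.9] 18.8
```

View pics/w9.png

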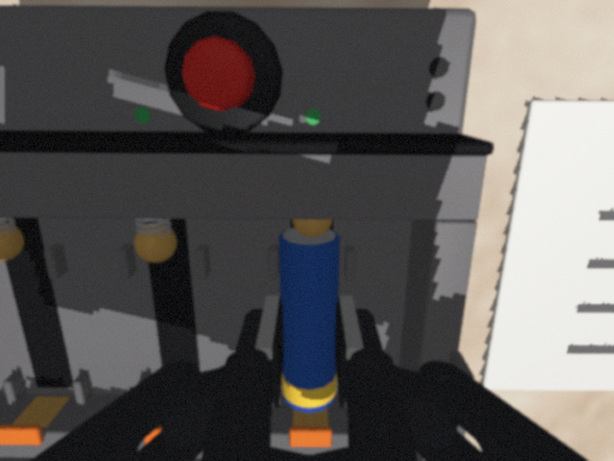

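The nub end is down just in front of the lip (nub at (310,408), lip at (310,437)), and the spring reads 6.6 N. I slide it under the lip and release.

```bash
python3 -m pendant '[[-2,0,0.4,0,0,0,1],[-4,0,0.4,0,0,0,1],[-6,0,0.4,0,0,0,1],[-6,0,0.4,0,0,0,0.65],[-6,0,0.4,0,0,0,0.65],[-6,0,0.4,0,0,0,0.65]]'; python3 -m pendant '[[0,0,-15,0,0,0,0.65],[0,0,-40,0,0,0,0.65],[20,0,-80,0,0,0,0.65],[40,0,-110,0,0,0,0.65],[40,0,-110,0,0,0,0.65]]'; python3 -c "
from h import *
import pickle
chg();im,C=shot('wrist','w10',None,1.2);pickle.dump(C,open('c10.pkl','wb'))
print(cells(im,C,20))"
```

```text
t: 18.68
tcp_pos: [547.5, 118.8, 10.4]
tool_rot: [3.141, -0.002, -2.895]
force: [1.1, 0.5, 0.2]
grip_width: 29.6
t: 19.3
tcp_pos: [509.7, 109.0, 123.6]
tool_rot: [-3.14, 0.004, -2.895]
force: [-0.1, 0.0, -0.6]
grip_width: 30.4
charger tcp [-39.8  54.3 123.6] [-3.14e+00  4.00e-03  1.00e-03] F [-0.1  0.1 -0.6] 30.4
[([546.2, 118.0], [0.97, 0.242], np.float64(59.7), 56, np.int32(1684))]
```

View pics/w10.png

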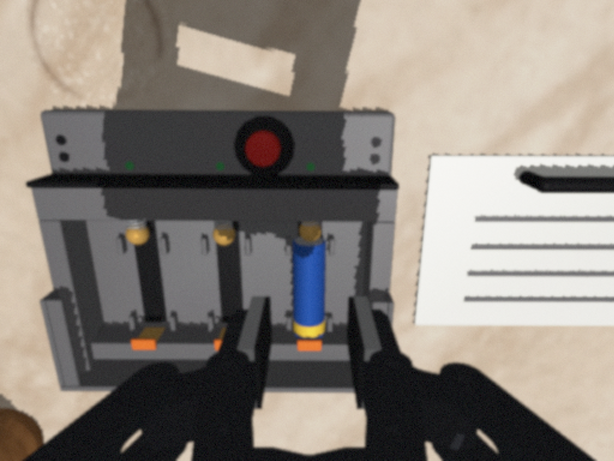

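Cell c lies level between its dome and the contact plate in bay 1, its nub under the lip (band at (310,330), lip at (310,346)). That is 13 pictures viewed, so from here I work mostly with numbers. Next is cell b.

```bash
python3 -c "
from h import *
print(rel([518,-327,140],[np.pi,0,-.222+np.pi]))"
```

```text
([98.2, -424.9, -17.9], [-0.0003, 0.0016, 0.4686])
```

```bash
python3 -m pendant '[[12,-55,-18,0,0,0.06,0.5],[25,-110,-18,0,0,0.12,0.5],[38,-165,-18,0,0,0.18,0.5],[51,-220,-18,0,0,0.24,0.5],[64,-275,-18,0,0,0.3,0.5],[76,-330,-18,0,0,0.36,0.5],[88,-382,-18,0,0,0.42,0.5],[98,-425,-18,0,0,0.469,0.5]]'; python3 -m pendant '[[0,0,0,0,0,0,0.5],[0,0,0,0,0,0,0.5]]'; python3 - <<'E'
from h import *
im,C=shot("wrist")
print(pose()[0].round(1))
for c in cells(im,C,15):
  if c[4]>500:print(c,(np.array(c[0])+6*np.array(c[1])).round(1),np.arctan2(c[1][1],c[1][0]))
im,C=shot("top");print(cells(im,C))
print(rel([518,-327,60],[np.pi,0,-.222+np.pi]))
E
```

```text
t: 20.35
tcp_pos: [517.8, -329.1, 137.3]
tool_rot: [3.141, -0.002, 2.917]
force: [-0.1, 1.7, -0.3]
grip_width: 42.6
t: 20.6
tcp_pos: [518.0, -326.3, 137.7]
tool_rot: [3.141, -0.002, 2.92]
force: [0.6, 0.4, 0.6]
grip_width: 42.7
[ 518.1 -326.   138.1]
([512.4, -326.6], [0.979, -0.205], np.float64(58.9), 50, np.int32(1862)) [ 518.3 -327.8] -0.20641492311325832
([600.2, -224.6], [0.995, 0.099], np.float64(64.0), 59, np.int32(1558)) [ 606.2 -224. ] 0.09917109058575982
[([599.1, -226.2], [0.998, 0.059], np.float64(55.3), 14, np.int32(108)), ([547.4, 116.8], [0.975, 0.223], np.float64(56.6), 20, np.int32(103))]
([-0.2, -1.2, 78.4], [0.0002, -0.0017, 0.0012])
```

```bash
python3 -m pendant '[[-0.5,-1.5,40,0,0,0,0.5],[-0.5,-1.5,80,0,0,0,0.5],[-0.5,-1.5,110,0,0,0,0.5],[-0.5,-1.5,125,0,0,0,0.5],[-0.5,-1.5,132.5,0,0,0,0.5],[-0.5,-1.5,132.5,0,0,0,0.5]]'; python3 -m pendant '[[0,0,0,0,0,0,0.8],[0,0,0,0,0,0,1],[0,0,0,0,0,0,1],[0,0,0,0,0,0,1]]';  python3 -m pendant '[[0,0,-30,0,0,0,1],[0,0,-60,0,0,0,1],[0,0,-100,0,0,0,1],[0,0,-160,0,0,0,1],[0,0,-160,0,0,0,1]]'; python3 - <<'E'
from h import *
im,C=shot("wrist");p,R,s=pose()
print([c for c in cells(im,C,p[2]+8) if c[4]>500])
rows(-55,[(-75,150,0)])
E
```

```text
t: 21.45
tcp_pos: [518.3, -328.6, 6.8]
tool_rot: [-3.141, -0.0, 2.92]
force: [0.1, -0.6, 0.3]
grip_width: 42.8
t: 21.95
tcp_pos: [518.6, -329.1, 7.6]
tool_rot: [-3.14, 0.001, 2.919]
force: [0.1, 0.9, 6.3]
grip_width: 19.5
t: 22.58
tcp_pos: [519.6, -329.8, 171.5]
tool_rot: [-3.136, 0.007, 2.919]
force: [0.2, -0.1, -1.3]
grip_width: 18.7
[([515.3, -328.4], [0.976, -0.217], np.float64(65.6), 112, np.int32(5409)), ([512.2, -271.0], [0.996, 0.095], np.float64(28.8), 49, np.int32(1294))]
(-75, 150, 0) [56.2, 327.7, 24.6] [-0.003, 0.002, -0.468]
```

```bash
python3 -c "
from h import *
rows(-55,[(-22,90,.524)],d=5.2)"
```

```text
(-22, 90, 0.524) [10.9, 350.8, 64.4] [-0.126, -0.512, -0.457]
```

```bash
python3 -m pendant '[[2,45,0,-0.016,-0.064,-0.057,1],[3,95,0,-0.032,-0.128,-0.114,1],[5,145,5,-0.048,-0.19,-0.171,1],[6,195,15,-0.063,-0.256,-0.228,1],[8,245,30,-0.08,-0.32,-0.285,1],[9,295,45,-0.095,-0.384,-0.343,1],[10,335,56,-0.11,-0.45,-0.4,1],[10.9,351,64.4,-0.126,-0.512,-0.457,1]]'; python3 -m pendant '[[0,0,0,0,0,0,1],[0,0,0,0,0,0,1]]'; python3 -c "
from h import *
chg();rows(-55,[(-22,50,.524),(-22,20,.524),(-35,19.5,.524)],d=5.2)"
```

```text
t: 23.62
tcp_pos: [583.7, 18.4, 99.9]
tool_rot: [3.137, 0.52, -2.894]
force: [-0.0, 0.2, -0.8]
grip_width: 19.5
t: 23.88
tcp_pos: [584.9, 15.5, 101.8]
tool_rot: [3.137, 0.52, -2.899]
force: [0.6, 0.4, -0.5]
grip_width: 19.2
charger tcp [ 10.4 -54.7 101.8] [ 3.137  0.52  -0.004] F [ 0.6  0.3 -0.5] 19.2
(-22, 50, 0.524) [18.9, -0.4, 33.9] [0.003, -0.004, -0.003]
(-22, 20, 0.524) [33.8, -0.5, 59.9] [0.003, -0.004, -0.003]
(-35, 19.5, 0.524) [45.3, -0.6, 53.9] [0.003, -0.004, -0.003]
```

```bash
python3 -m pendant '[[9,-0.4,17,0,0,0,1],[19,-0.4,34,0,0,0,1],[27,-0.5,48,0,0,0,1],[33.8,-0.5,60,0,-0.004,-0.003,1],[33.8,-0.5,60,0,-0.004,-0.003,1],[39,-0.6,57,0,-0.004,-0.003,1],[45.3,-0.6,54,0,-0.004,-0.003,1],[45.3,-0.6,54,0,-0.004,-0.003,1]]'; python3 -c "
from h import *
chg();rows(-55,[(-41,19.5,.524),(-41,19,.43),(-41,19,.33),(-41,19,.22),(-41,19,.11),(-41,18.7,0),(-33,18.7,0)],d=5.2)"
```

```text
t: 24.88
tcp_pos: [574.4, 13.2, 35.0]
tool_rot: [3.14, 0.524, -2.895]
force: [2.5, 1.0, 0.2]
grip_width: 19.1
charger tcp [ -0.3 -54.3  35. ] [3.14e+00 5.24e-01 1.00e-03] F [2.7 0.4 0.2] 19.1
(-41, 19.5, 0.524) [8.0, -0.7, -1.7] [0.001, -0.0, 0.001]
(-41, 19, 0.43) [8.9, -0.7, 2.0] [0.001, 0.094, 0.001]
(-41, 19, 0.33) [9.9, -0.7, 5.4] [0.001, 0.194, 0.001]
(-41, 19, 0.22) [11.4, -0.7, 8.9] [0.001, 0.304, 0.001]
(-41, 19, 0.11) [13.3, -0.7, 12.3] [0.001, 0.414, 0.001]
(-41, 18.7, 0) [15.7, -0.7, 15.8] [0.001, 0.524, 0.001]
(-33, 18.7, 0) [8.8, -0.7, 19.8] [0.001, 0.524, 0.001]
```

```bash
python3 -m pendant '[[4,-0.5,-1,0,0,0,1],[8.5,-0.5,-1.5,0,0,0,1],[9.6,-0.5,2,0,0.094,0,1],[10.6,-0.5,5.4,0,0.194,0,1],[12.1,-0.5,8.9,0,0.304,0,1],[14,-0.5,12.3,0,0.414,0,1],[16.4,-0.5,15.8,0,0.524,0,1],[16.4,-0.5,15.8,0,0.524,0,1]]'; python3 -c "
from h import *
chg();im,C=shot('wrist','w11',None,1.2)
print([c for c in cells(im,C,18.5) if c[4]>500])
hsv=cv2.cvtColor(im,cv2.COLOR_BGR2HSV)
for nm,lo,hi in(('or',(5,150,120),(17,255,255)),('yel',(18,110,60),(35,255,255))):
  n,l,st,ce=cv2.connectedComponentsWithStats(cv2.inRange(hsv,lo,hi))
  print(nm,[(st[i].tolist(),plane(0,ce[i],33.5,C).round(1).tolist()) for i in range(1,n) if st[i,4]>30])
"
```

```text
t: 25.88
tcp_pos: [570.7, 11.4, 13.6]
tool_rot: [-3.14, 0.003, -2.893]
force: [7.6, 1.2, 9.5]
grip_width: 19.1
charger tcp [ -4.3 -55.2  13.6] [-3.14e+00  3.00e-03  3.00e-03] F [ 7.7 -0.7  9.5] 19.1
[([566.8, 10.5], [0.968, 0.249], np.float64(65.0), 114, np.int32(5353)), ([549.8, 116.9], [0.905, 0.425], np.float64(71.8), 126, np.int32(5222))]
or [([239, 351, 35, 18, 574], [[608.5, 20.5, 33.5]]), ([477, 354, 35, 16, 510], [[583.0, 126.1, 33.5]]), ([380, 356, 14, 13, 85], [[594.7, 78.4, 33.5]])]
yel [([241, 181, 34, 16, 392], [[528.6, 0.8, 33.5]]), ([496, 186, 16, 26, 307], [[509.7, 92.8, 33.5]]), ([369, 192, 35, 27, 679], [[523.5, 50.2, 33.5]]), ([235, 312, 47, 25, 624], [[590.5, 16.9, 33.5]]), ([454, 315, 56, 36, 781], [[572.1, 113.4, 33.5]]), ([242, 340, 29, 12, 244], [[601.0, 18.7, 33.5]])]
```

The contact plate shows between the nub and the lip (rows 340-352), so the nub is below and clear of it. I raise 0.8 mm, slide forward and release.

```bash
python3 -m pendant '[[0,0,-0.7,0,0,0,1],[-2,0,-0.7,0,0,0,1],[-4,0,-0.7,0,0,0,1],[-6,0,-0.5,0,0,0,1],[-6,0,-0.3,0,0,0,0.65],[-6,0,-0.3,0,0,0,0.65],[-6,0,-0.3,0,0,0,0.65]]'; python3 -m pendant '[[0,0,-15,0,0,0,0.65],[0,0,-40,0,0,0,0.65],[20,0,-80,0,0,0,0.65],[40,0,-110,0,0,0,0.65],[40,0,-110,0,0,0,0.65]]'; python3 -c "
from h import *
chg();im,C=shot('wrist','w12',None,1.2)
for c in cells(im,C,20):print(c,Ro.from_rotvec([0,0,-Q[2]]).apply([c[0][0]-Q[0],c[0][1]-Q[1],0]).round(1))
im,C=shot('top');print(cells(im,C))
print(rel([606,-224,138],[np.pi,0,.075+np.pi]))"
```

```text
t: 26.8
tcp_pos: [573.4, 13.1, 12.0]
tool_rot: [3.139, -0.003, -2.894]
force: [0.7, -0.0, 0.5]
grip_width: 29.8
t: 27.42
tcp_pos: [535.8, 2.7, 125.4]
tool_rot: [-3.141, 0.002, -2.894]
force: [-0.2, -0.4, 0.1]
grip_width: 29.9
charger tcp [-40.3 -55.1 125.4] [-3.141e+00  2.000e-03  2.000e-03] F [-0.3 -0.4  0.1] 29.9
([546.1, 117.7], [0.962, 0.272], np.float64(63.0), 57, np.int32(1841)) [-2.3 53.9  0. ]
([572.3, 12.3], [0.968, 0.252], np.float64(60.1), 51, np.int32(1682)) [ -2.6 -54.7   0. ]
[([599.4, -226.2], [0.998, 0.067], np.float64(55.3), 14, np.int32(110))]
([-12.7, -237.5, -15.9], [0.0016, -0.0017, 0.1728])
```

View pics/w12.png

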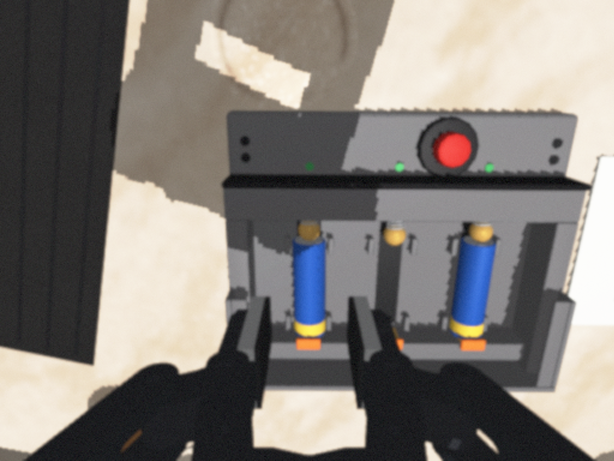

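Both cells lie home in bays 1 and 3 (bands at (467,327) and (309,327), just under their lips). That is 14 pictures viewed. Now cell a.

```bash
python3 -m pendant '[[-2,-45,-16,0,0,0.03,0.5],[-5,-95,-16,0,0,0.06,0.5],[-7,-145,-16,0,0,0.09,0.5],[-10,-195,-16,0,0,0.13,0.5],[-12.7,-237.5,-16,0,0,0.173,0.5],[-12.7,-237.5,-16,0,0,0.173,0.5],[-12.7,-237.5,-16,0,0,0.173,0.5]]'; python3 - <<'E'
from h import *
im,C=shot("wrist")
for c in cells(im,C,15):
  if c[4]>300:
    q=np.array(c[0])+6*np.array(c[1]);y=np.arctan2(c[1][1],c[1][0]);print(c,q,y,rel([*q,6],[np.pi,0,y+np.pi]))
print(pose()[0])
E
```

```text
t: 28.4
tcp_pos: [605.8, -223.3, 136.7]
tool_rot: [3.139, -0.004, -3.066]
force: [0.0, 0.5, -0.8]
grip_width: 42.6
([598.6, -224.5], [0.997, 0.076], np.float64(59.9), 50, np.int32(1887)) [ 604.582 -224.044] 0.07608154850915208 ([0.9, -1.3, 131.2], [0.0026, -0.0035, 0.0001])
[ 605.82429397 -222.94686152  137.15675991]
```

```bash
python3 -m pendant '[[0.5,-1,40,0,0,0,0.5],[0.5,-1,80,0,0,0,0.5],[0.5,-1,110,0,0,0,0.5],[0.5,-1,125,0,0,0,0.5],[0.5,-1,131.5,0,0,0,0.5],[0.5,-1,131.5,0,0,0,0.5]]'; python3 -m pendant '[[0,0,0,0,0,0,0.8],[0,0,0,0,0,0,1],[0,0,0,0,0,0,1],[0,0,0,0,0,0,1]]';  python3 -m pendant '[[0,0,-30,0,0,0,1],[0,0,-60,0,0,0,1],[0,0,-100,0,0,0,1],[0,0,-160,0,0,0,1],[0,0,-160,0,0,0,1]]'; python3 -c "
from h import *
rows(0,[(-22,90,.524)],d=5.2)"
```

```text
t: 29.2
tcp_pos: [605.6, -224.9, 7.1]
tool_rot: [3.141, -0.001, -3.066]
force: [0.2, 0.7, -0.1]
grip_width: 42.9
t: 29.7
tcp_pos: [605.8, -225.3, 7.8]
tool_rot: [3.141, -0.0, -3.067]
force: [-0.7, 1.2, 5.2]
grip_width: 19.3
t: 30.32
tcp_pos: [607.2, -226.1, 171.9]
tool_rot: [-3.138, 0.006, -3.067]
force: [0.5, -0.0, -1.5]
grip_width: 19.0
(-22, 90, 0.524) [13.4, 296.9, 67.6] [-0.049, -0.517, -0.166]
```

```bash
python3 -m pendant '[[2,40,0,-0.007,-0.07,-0.023,1],[4,85,0,-0.014,-0.14,-0.046,1],[6,130,10,-0.02,-0.21,-0.07,1],[8,175,25,-0.027,-0.28,-0.09,1],[10,220,40,-0.034,-0.35,-0.115,1],[12,265,55,-0.042,-0.44,-0.14,1],[13.4,297,67.6,-0.049,-0.517,-0.166,1],[13.4,297,67.6,-0.049,-0.517,-0.166,1]]'; python3 -m pendant '[[0,0,0,0,0,0,1],[0,0,0,0,0,0,1]]'; python3 -c "
from h import *
chg();rows(0,[(-22,50,.524),(-22,20,.524),(-35,19.5,.524)],d=5.2)"
```

```text
t: 31.32
tcp_pos: [567.5, 71.9, 97.3]
tool_rot: [3.132, 0.513, -2.898]
force: [0.2, -1.0, -0.5]
grip_width: 19.0
t: 31.58
tcp_pos: [570.5, 69.2, 99.9]
tool_rot: [3.135, 0.517, -2.9]
force: [-0.5, 1.1, -0.2]
grip_width: 19.4
charger tcp [ 9.5  0.9 99.9] [ 3.135  0.517 -0.005] F [-0.2  1.2 -0.2] 19.4
(-22, 50, 0.524) [17.0, -1.1, 32.7] [0.005, -0.007, -0.004]
(-22, 20, 0.524) [31.9, -1.3, 58.8] [0.005, -0.007, -0.004]
(-35, 19.5, 0.524) [43.4, -1.3, 52.8] [0.005, -0.007, -0.004]
```

```bash
python3 -m pendant '[[8,-1,16,0,0,0,1],[17,-1,33,0.003,-0.004,-0.003,1],[25,-1,46,0.003,-0.005,-0.003,1],[32,-1,59,0.003,-0.006,-0.003,1],[32,-1,59,0.003,-0.006,-0.003,1],[37,-1,56.5,0.003,-0.006,-0.003,1],[43.4,-1,53,0.003,-0.006,-0.003,1],[43.4,-1,53,0.003,-0.006,-0.003,1]]'; python3 -c "
from h import *
chg();rows(0,[(-41,19.5,.524),(-41,19,.43),(-41,19,.33),(-41,19,.22),(-41,19,.11),(-41,18.7,0),(-33,18.7,0)],d=5.2)"
```

```text
t: 32.58
tcp_pos: [559.4, 66.4, 33.0]
tool_rot: [3.14, 0.525, -2.896]
force: [4.6, 1.3, -0.1]
grip_width: 19.0
charger tcp [-2.   0.9 33. ] [ 3.14e+00  5.25e-01 -1.00e-03] F [ 4.7  0.1 -0.1] 19.0
(-41, 19.5, 0.524) [5.5, -0.9, -2.7] [0.002, 0.001, -0.0]
(-41, 19, 0.43) [6.4, -0.9, 1.0] [0.002, 0.095, -0.0]
(-41, 19, 0.33) [7.5, -0.9, 4.4] [0.002, 0.195, -0.0]
(-41, 19, 0.22) [9.0, -0.9, 8.0] [0.002, 0.305, -0.0]
(-41, 19, 0.11) [10.9, -0.9, 11.4] [0.002, 0.415, -0.0]
(-41, 18.7, 0) [13.3, -0.9, 14.8] [0.002, 0.525, -0.0]
(-33, 18.7, 0) [6.3, -0.9, 18.9] [0.002, 0.525, -0.0]
```

```bash
python3 -m pendant '[[3,-0.6,-1.5,0,0,0,1],[6,-0.8,-2.4,0,0,0,1],[7.1,-0.8,1,0,0.095,0,1],[8.2,-0.8,4.4,0,0.195,0,1],[9.7,-0.8,8,0,0.305,0,1],[11.6,-0.8,11.4,0,0.415,0,1],[14,-0.8,14.5,0,0.525,0,1],[14,-0.8,14.5,0,0.525,0,1]]'; python3 -c "
from h import *
chg();im,C=shot('wrist')
hsv=cv2.cvtColor(im,cv2.COLOR_BGR2HSV)
for nm,lo,hi in(('or',(5,150,120),(17,255,255)),('yel',(18,110,60),(35,255,255))):
  n,l,st,ce=cv2.connectedComponentsWithStats(cv2.inRange(hsv,lo,hi))
  print(nm,[st[i].tolist() for i in range(1,n) if st[i,4]>30 and 225<ce[i][0]<290])
"
```

```text
t: 33.58
tcp_pos: [557.2, 64.5, 13.8]
tool_rot: [-3.141, 0.002, -2.894]
force: [7.3, 0.6, 3.6]
grip_width: 19.1
charger tcp [-4.6 -0.4 13.8] [-3.141e+00  2.000e-03  1.000e-03] F [ 7.2 -1.2  3.6] 19.1
or [[240, 352, 35, 6, 134]]
yel [[242, 182, 32, 13, 308], [234, 310, 47, 26, 608], [243, 340, 28, 12, 287], [240, 356, 34, 13, 424]]
```

The geometry is the same as for the cell in bay 3. I slide forward and release.

```bash
python3 -m pendant '[[0,0,-0.2,0,0,0,1],[-2,0,-0.2,0,0,0,1],[-4,0,-0.2,0,0,0,1],[-6,0,0,0,0,0,1],[-6,0,0,0,0,0,0.65],[-6,0,0,0,0,0,0.65],[-6,0,0,0,0,0,0.65]]'; python3 -m pendant '[[0,0,-15,0,0,0,0.65],[0,0,-40,0,0,0,0.65],[20,0,-80,0,0,0,0.65],[40,0,-110,0,0,0,0.65],[40,0,-110,0,0,0,0.65]]'; python3 -c "
from h import *
chg();im,C=shot('wrist','w13',None,1.2)
for c in cells(im,C,20):print(c,Ro.from_rotvec([0,0,-Q[2]]).apply([c[0][0]-Q[0],c[0][1]-Q[1],0]).round(1))
print(rel([437,271.6,160],[np.pi,0,1.817]))"
```

```text
t: 34.5
tcp_pos: [559.7, 66.3, 12.0]
tool_rot: [3.139, -0.003, -2.895]
force: [0.8, 0.0, -0.3]
grip_width: 30.0
t: 35.12
tcp_pos: [522.0, 56.1, 125.2]
tool_rot: [3.141, 0.002, -2.895]
force: [-0.0, 0.9, -0.1]
grip_width: 29.8
charger tcp [-40.7   0.  125.2] [3.141e+00 2.000e-03 1.000e-03] F [ 0.2  0.9 -0.1] 29.8
([570.9, 11.9], [0.98, 0.2], np.float64(62.2), 24, np.int32(1597)) [ -4.1 -54.8   0. ]
([559.3, 65.5], [0.968, 0.249], np.float64(60.1), 55, np.int32(1664)) [-2.3  0.1  0. ]
([544.5, 117.7], [0.953, 0.302], np.float64(61.6), 23, np.int32(1589)) [-3.9 54.3  0. ]
([29.7, 229.6, -36.1], [0.0014, -0.0012, 1.5715])
```

View pics/w13.png

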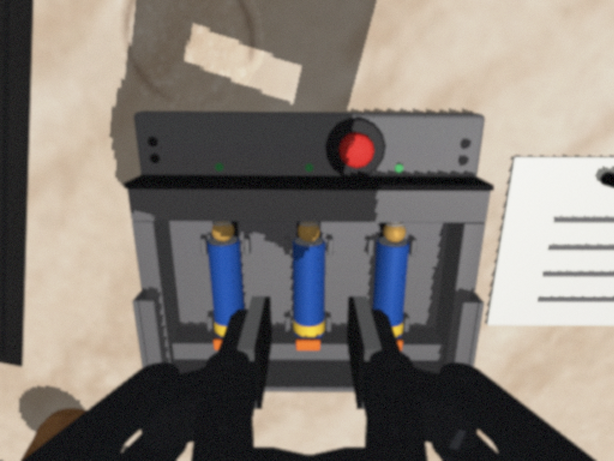

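All three cells lie home in their bays (bands at (228,327), (309,329) and (392,327)). That is 15 pictures viewed. I triangulate the button from earlier views and go back to the cover.

```bash
python3 - <<'E'
from h import *
import pickle
def red(im):
    hsv=cv2.cvtColor(im,cv2.COLOR_BGR2HSV);m=cv2.inRange(hsv,(0,150,60),(4,255,255))|cv2.inRange(hsv,(174,150,60),(180,255,255))
    n,l,st,ce=cv2.connectedComponentsWithStats(m);i=1+np.argmax(st[1:,4]);return ce[i],st[i]
V=[]
for n,f,C in(("w1",1.5,pickle.load(open("c1.pkl","rb"))),("w7",1.2,pickle.load(open("c7.pkl","rb"))),("w10",1.2,pickle.load(open("c10.pkl","rb"))),("w13",1.2,cam("wrist"))):
    u,st=red(cv2.imread(f"pics/{n}.png"));V.append((u/f,C));print(n,(u/f).round(1),st.tolist(),[plane(0,u/f,z,C)[0,:2].round(1).tolist() for z in(25,35,45)])
from scipy.optimize import least_squares
r=least_squares(lambda P:np.concatenate([(proj(0,P,C)-u).ravel() for u,C in V]),[467,73,36]);print(r.x,r.fun.round(1))
print(Ro.from_rotvec([0,0,-Q[2]]).apply(r.x-[Q[0],Q[1],0]))
E
python3 -m pendant '[[4,28,-8,0,0,0.18,0.5],[8,56,-16,0,0,0.36,0.5],[12,84,-24,0,0,0.54,0.5],[16,112,-36,0,0,0.72,0.5],[20,140,-36,0,0,0.9,0.5],[24,170,-36,0,0,1.08,0.5],[28,200,-36,0,0,1.26,0.5],[29.7,229.6,-36,0,0,1.42,0.5]]';python3 -m pendant '[[0,0,0,0,0,0.1515,0.5],[0,0,0,0,0,0.1515,0.5],[0,0,0,0,0,0.1515,0.5]]';python3 - <<'E'
from h import *
p,R,s=pose();print(p,s["tool_rot"])
im,C=shot("wrist");g=cv2.cvtColor(im,cv2.COLOR_BGR2GRAY)
# plate: bright neutral; bar: dark component inside
r=arm.cut_out("wrist","cover")[0];m=r["mask"].astype(np.uint8);print(r["confidence"],r["rect"])
rect=cv2.minAreaRect(np.argwhere(m)[:,::-1].astype(np.float32));B=plane(0,cv2.boxPoints(rect),3,C);print(B.round(1).tolist(),B.mean(0).round(1))
d=cv2.inRange(g,0,35);n,l,st,ce=cv2.connectedComponentsWithStats(d)
for i in range(1,n):
  if st[i,4]>100:print(st[i].tolist(),ce[i].round(1),plane(0,ce[i],25,C).round(1))
print(rel([437,271.6,11],[np.pi,0,1.817]))
E
```

```text
w1 [228.6 147.1] [328, 205, 31, 32, 772] [[466.4, 70.6], [466.7, 72.7], [467.0, 74.8]]
w7 [298.5 122.6] [344, 133, 30, 30, 703] [[466.4, 70.9], [465.5, 69.5], [464.6, 68.0]]
w10 [218.7 123.5] [245, 131, 36, 36, 1003] [[466.3, 70.5], [464.8, 71.3], [463.2, 72.0]]
w13 [296.8 124.8] [339, 132, 35, 36, 974] [[465.8, 70.8], [464.8, 69.4], [463.8, 67.9]]
[466.09241311  70.6863079   25.94209651] [-0.3 -0.  -0.1 -0.3  0.2 -0.1 -0.2  0.6]
[-91.39403372  27.77948375  25.94209651]
t: 36.17
tcp_pos: [436.2, 272.7, 157.9]
tool_rot: [-3.138, -0.003, 1.963]
force: [0.1, 0.2, 0.9]
grip_width: 42.9
t: 36.55
tcp_pos: [436.8, 271.4, 158.5]
tool_rot: [-3.138, -0.002, 1.82]
force: [0.2, -0.2, -0.6]
grip_width: 42.8
[436.78143851 271.42970326 158.47342519] [-3.13842930e+00 -2.43968904e-03  1.81965537e+00]
0.95 [241.1, 55.7, 157.3, 217.9]
[[400.7, 364.4, 3.0], [519.8, 394.6, 3.0], [592.6, 210.3, 3.0], [446.5, 172.9, 3.0]] [489.9 285.5   3. ]
[253, 132, 11, 94, 849] [257.8 178.7] [[436.9 274.4  25. ]]
[0, 168, 63, 153, 4277] [ 28.6 236.4] [[252.3 172.2  25. ]]
[12, 249, 492, 135, 26520] [258.2 342.6] [[479.2 109.6  25. ]]
([-0.1, 0.6, 147.8], [-0.0026, -0.0024, 0.0015])
```

The triangulated button top is at (466, 71), z≈26. The bar is where I left it, so I grasp it at the release pose.

```bash
python3 -m pendant '[[0,0.3,40,-0.002,-0.002,0.002,0.5],[0,0.5,80,-0.002,-0.002,0.002,0.5],[0,0.5,115,-0.002,-0.002,0.002,0.5],[0,0.5,135,-0.002,-0.002,0.002,0.5],[0,0.5,147.5,-0.002,-0.002,0.002,0.5],[0,0.5,147.5,-0.002,-0.002,0.002,0.5]]';python3 -c "
from h import *
print(pose()[0],rel([437,271.6,11],[np.pi,0,1.817]))"; python3 -m pendant '[[0,0,0,0,0,0,0.8],[0,0,0,0,0,0,1],[0,0,0,0,0,0,1],[0,0,0,0,0,0,1]]';python3 -m pendant '[[0,0,-10,0,0,0,1],[0,0,-30,0,0,0,1],[0,0,-60,0,0,0,1],[0,0,-90,0,0,0,1],[0,0,-101,0,0,0,1],[0,0,-101,0,0,0,1]]';python3 -c "
from h import *
print(pose()[0],pose()[2]['tool_rot'],rel([426,31.5,90],[np.pi,0,1.817]))"
```

```text
t: 37.4
tcp_pos: [436.7, 271.8, 11.2]
tool_rot: [-3.14, -0.0, 1.815]
force: [0.2, 0.3, -0.1]
grip_width: 42.4
[436.65840438 271.82647374  11.17544843] ([-0.3, 0.3, 0.2], [-0.0011, -0.0004, -0.0015])
t: 37.9
tcp_pos: [437.3, 272.2, 12.4]
tool_rot: [3.14, -0.001, 1.815]
force: [-1.0, -1.2, 6.5]
grip_width: 7.8
t: 38.65
tcp_pos: [436.8, 272.0, 112.6]
tool_rot: [3.141, -0.001, 1.815]
force: [-0.6, -0.5, -1.0]
grip_width: 7.5
[436.77032505 271.96605053 112.6358415 ] [ 3.14127336e+00 -5.58299458e-04  1.81523397e+00] ([-230.7, -68.7, 22.5], [0.0003, -0.0006, -0.0018])
```

```bash
python3 -m pendant '[[-30,-9,0,0,0,0,1],[-75,-22,0,0,0,0,1],[-120,-36,0,0,0,0,1],[-165,-49,0,0,0,0,1],[-210,-63,0,0,0,0,1],[-231,-69,0,0,0,-0.002,1],[-231,-69,0,0,0,-0.002,1],[-231,-69,0,0,0,-0.002,1]]';python3 -c "
from h import *
print(pose()[0],pose()[2]['tool_rot'],rel([426,31.5,54],[np.pi,0,1.817]))
im,C=shot('wrist','w14',None,1.2)
g=cv2.cvtColor(im,cv2.COLOR_BGR2GRAY);d=cv2.inRange(g,0,35);n,l,st,ce=cv2.connectedComponentsWithStats(d)
ys,xs=np.where(cv2.inRange(cv2.cvtColor(im,cv2.COLOR_BGR2HSV),(0,0,170),(180,40,255))[60:200,240:400]>0)
print(xs.min()+240,xs.max()+240)"
```

```text
t: 39.65
tcp_pos: [425.4, 31.7, 111.8]
tool_rot: [-3.14, -0.001, 1.817]
force: [1.2, 0.0, -0.7]
grip_width: 7.6
[425.37157383  31.74171173 111.80068544] [-3.14018285e+00 -1.23011295e-03  1.81746155e+00] ([-0.5, 0.6, 57.8], [-0.0014, -0.0012, 0.0005])
240 399
```

```bash
python3 -m pendant '[[-0.3,0.5,20,-0.001,-0.001,0,1],[-0.3,0.5,40,-0.001,-0.001,0,1],[-0.3,0.5,52,-0.001,-0.001,0,1],[-0.3,0.5,58,-0.001,-0.001,0,1],[-0.3,0.5,58,-0.001,-0.001,0,1]]';python3 -c "
from h import *
print(pose()[0],pose()[2]['tool_rot'],pose()[2]['force'])
print(rel([507,51.9,53.9],[np.pi,0,1.817]))"
python3 -m pendant '[[0,5,0,0,0,0,1],[0,10,0,0,0,0,1],[0,16,0,0,0,0,1],[0,22,0,0,0,0,1],[0,28,0,0,0,0,1],[0,34,0,0,0,0,1],[0,40,0,0,0,0,1],[0,40,0,0,0,0,1]]';python3 -c "
from h import *
print(pose()[0],pose()[2]['tool_rot'],pose()[2]['force'])
print(rel([507,51.9,53.9],[np.pi,0,1.817]))
im,C=shot('wrist','w15',None,1.5)"
```

```text
t: 40.33
tcp_pos: [426.3, 31.2, 54.4]
tool_rot: [3.141, 0.0, 1.818]
force: [0.3, -0.4, -1.3]
grip_width: 7.7
[426.31540222  31.1548715   54.390615  ] [3.14096429e+00 4.09055522e-04 1.81752573e+00] [ 0.31432044 -0.42776096 -1.28963356]
([0.4, 83.3, 0.5], [0.0006, 0.0004, 0.0005])
t: 41.32
tcp_pos: [465.4, 40.8, 54.4]
tool_rot: [3.141, 0.001, 1.817]
force: [0.3, -0.1, -1.0]
grip_width: 7.7
[465.37004547  40.80703044  54.38706097] [3.14074960e+00 5.65921036e-04 1.81744745e+00] [ 0.33896504 -0.1308757  -0.9817423 ]
([0.6, 43.1, 0.5], [0.0008, 0.0006, 0.0004])
```

```bash
python3 -m pendant '[[0,6,0.2,0,0,0,1],[0,12,0.4,0,0,0,1],[0,18,0.4,0,0,0,1],[0,24,0.4,0,0,0,1],[0,30,0.4,0,0,0,1],[0,36,0.4,0,0,0,1],[0,40,0.4,0,0,0,1],[0,40,0.4,0,0,0,1]]';python3 -c "
from h import *
print(pose()[0],pose()[2]['tool_rot'],pose()[2]['force'])
print(rel([508.5,52.3,53.9],[np.pi,0,1.817]))"
python3 -m pendant '[[0,1.5,0,0,0,0,1],[0,3,0,0,0,0,1],[0,4.5,0,0,0,0,1],[0,4.5,0,0,0,0,1]]';python3 -c "
from h import *
print(pose()[0],pose()[2]['tool_rot'],pose()[2]['force'])
im,C=shot('wrist')
import pickle;pickle.dump(C,open('c16.pkl','wb'));cv2.imwrite('pics/w16.png',im)
g=im[:,:,1].astype(int)
for r in (45,60,80):print(r,g[r,190:280:2].tolist())"
```

```text
t: 42.38
tcp_pos: [504.0, 50.5, 54.0]
tool_rot: [3.141, 0.0, 1.817]
force: [-0.4, -0.1, -1.2]
grip_width: 7.3
[504.01655146  50.54871037  54.0128578 ] [3.14082783e+00 4.88644411e-04 1.81732278e+00] [-0.3545982  -0.09091185 -1.19925778]
([0.6, 4.8, 0.1], [0.0008, 0.0005, 0.0003])
t: 42.88
tcp_pos: [508.3, 51.6, 54.1]
tool_rot: [3.141, 0.0, 1.817]
force: [0.5, -0.3, -1.8]
grip_width: 7.7
[508.29664379  51.61331102  54.08228324] [3.14076281e+00 4.81610733e-04 1.81721772e+00] [ 0.54227333 -0.25607615 -1.82907987]
45 [114, 101, 72, 77, 85, 105, 116, 116, 117, 114, 83, 33, 28, 40, 36, 27, 68, 176, 224, 228, 229, 228, 229, 228, 228, 227, 229, 228, 228, 227, 229, 227, 229, 229, 229, 227, 226, 227, 226, 226, 226, 228, 225, 226, 227]
60 [111, 112, 109, 114, 112, 114, 113, 115, 117, 117, 105, 48, 29, 40, 43, 22, 50, 153, 224, 227, 228, 229, 227, 229, 229, 228, 229, 227, 228, 227, 227, 228, 227, 228, 227, 229, 227, 227, 228, 226, 227, 225, 225, 227, 225]
80 [109, 109, 110, 108, 112, 112, 112, 115, 112, 113, 104, 54, 25, 35, 43, 25, 33, 125, 216, 227, 227, 228, 228, 228, 228, 228, 227, 226, 228, 228, 227, 227, 227, 227, 229, 226, 226, 227, 227, 227, 225, 226, 227, 226, 226]
```

```bash
python3 -m pendant '[[0.4,0.8,0,0,0,0,1],[0.4,1.5,0,0,0,0,1],[0.4,1.5,0,0,0,0,1]]'; python3 -m pendant '[[0,0,1.5,0,0,0,1],[0,0,3,0,0,0,1],[0,0,4.5,0,0,0,1],[0,0,5.7,0,0,0,1],[0,0,6.2,0,0,0,1],[0,0,6.2,0,0,0,1]]';python3 -c "
from h import *
print(pose()[0],pose()[2]['tool_rot'],pose()[2]['force'])
im,C=shot('wrist')
cv2.imwrite('pics/w17.png',im)
g=im[:,:,1].astype(int)
for r in (45,80):print(r,g[r,206:240:2].tolist())"
```

```text
t: 43.3
tcp_pos: [509.1, 52.5, 53.9]
tool_rot: [-3.141, -0.0, 1.817]
force: [-3.1, 1.4, -0.3]
grip_width: 7.6
t: 44.05
tcp_pos: [508.7, 52.1, 48.7]
tool_rot: [-3.14, 0.0, 1.818]
force: [-12.9, -1.6, 14.7]
grip_width: 7.5
[508.66525276  52.1206637   48.70015277] [-3.13997561e+00  4.62861229e-04  1.81763899e+00] [-12.858989    -1.64860255  14.72020295]
45 [116, 72, 23, 25, 51, 30, 28, 81, 109, 82, 132, 218, 227, 227, 227, 227, 227]
80 [117, 102, 50, 20, 43, 41, 27, 53, 100, 111, 112, 197, 227, 226, 226, 227, 225]
```

```bash
python3 -m pendant '[[0,-0.7,-0.3,0,0,0,1],[0,-0.7,-0.3,0,0,0,1]]'; python3 -m pendant '[[0,0,0,0,0,0,0.7],[0,0,0,0,0,0,0.5],[0,0,0,0,0,0,0.5],[0,0,-10,0,0,0,0.5],[0,0,-40,0,0,0,0.5],[0,0,-80,0,0,0,0.5],[0,0,-120,0,0,0,0.5],[0,0,-120,0,0,0,0.5]]';python3 -c "
from h import *
print(pose()[0])
im,C=shot('wrist','w18',None,1.5)
import pickle;pickle.dump(C,open('c18.pkl','wb'))"
```

```text
t: 44.35
tcp_pos: [508.6, 52.1, 48.8]
tool_rot: [3.141, 0.001, 1.817]
force: [-8.2, -0.3, 8.6]
grip_width: 7.4
t: 45.35
tcp_pos: [510.2, 52.1, 171.5]
tool_rot: [3.135, 0.003, 1.817]
force: [-0.3, -0.1, -0.5]
grip_width: 42.5
[510.19891369  52.08598863 171.51834147]
```

View pics/w18.png

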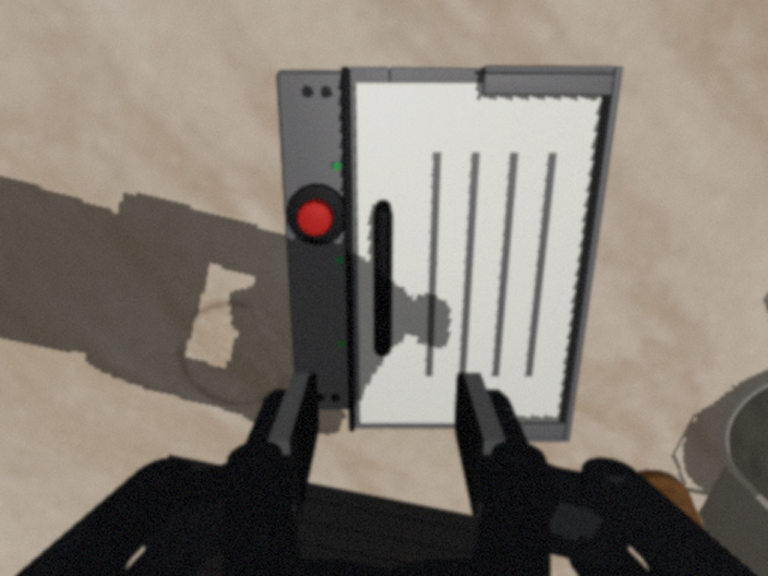

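The cover looks fitted as at the start: lip line at x≈349, plate behind it, grooves over its edges. All 16 pictures are now used. I press on the bar with shut fingers to check its height and make sure the front is down.

```bash
python3 -m pendant '[[0,-1.5,30,0,0,0,1],[0,-1.5,60,0,0,0,1],[0,-1.5,85,0,0,0,1],[0,-1.5,98,0,0,0,1],[0,-1.5,101,0,0,0,1],[0,-1.5,101,0,0,0,1]]'; for i in 1 2 3; do python3 -m pendant '[[0,0,1,0,0,0,1],[0,0,2,0,0,0,1],[0,0,2,0,0,0,1]]'; done
```

```text
t: 46.15
tcp_pos: [507.7, 51.8, 67.6]
tool_rot: [3.14, 0.001, 1.817]
force: [-0.7, -0.0, 0.6]
grip_width: 0.1
t: 46.52
tcp_pos: [507.8, 51.8, 65.9]
tool_rot: [3.14, 0.001, 1.817]
force: [-0.9, -0.4, 4.8]
grip_width: -0.2
t: 46.9
tcp_pos: [508.0, 51.8, 65.6]
tool_rot: [3.139, 0.001, 1.818]
force: [-8.1, 1.2, 23.0]
grip_width: -0.1
t: 47.28
tcp_pos: [508.2, 51.8, 65.4]
tool_rot: [3.138, 0.002, 1.818]
force: [-16.2, 0.9, 43.8]
grip_width: -0.5
```

The contact height of 66 mm is exactly the seated bar height, so the cover is down. Now the button.

```bash
python3 -m pendant '[[0,0,-5,0,0,0,1],[0,0,-20,0,0,0,1],[0,0,-30,0,0,0,1],[0,0,-30,0,0,0,1]]'; python3 -c "
from h import *
print(pose()[0],rel([462.6,69.8,60],[np.pi,0,1.817]))"
```

```text
t: 47.78
tcp_pos: [507.9, 51.7, 92.0]
tool_rot: [3.139, 0.001, 1.817]
force: [-0.7, -0.1, -0.4]
grip_width: 0.1
[507.85197852  51.74918983  91.96708389] ([28.6, -39.6, 31.8], [0.0023, 0.0011, 0.0002])
```

```bash
python3 -m pendant '[[10,-13,0,0.002,0.001,0,1],[20,-26,0,0.002,0.001,0,1],[28.6,-39.6,10,0.002,0.001,0,1],[28.6,-39.6,30,0.002,0.001,0,1],[28.6,-39.6,45,0.002,0.001,0,1],[28.6,-39.6,56,0.002,0.001,0,1],[28.6,-39.6,62,0.002,0.001,0,1],[28.6,-39.6,62,0.002,0.001,0,1]]'; for i in 1 2 3; do python3 -m pendant '[[0,0,1,0,0,0,1],[0,0,2,0,0,0,1],[0,0,2,0,0,0,1]]'; done
```

```text
t: 48.78
tcp_pos: [462.0, 69.8, 29.0]
tool_rot: [-3.14, -0.001, 1.817]
force: [-1.7, -0.6, 3.3]
grip_width: 0.1
t: 49.15
tcp_pos: [462.2, 69.8, 27.3]
tool_rot: [-3.141, -0.0, 1.817]
force: [-1.8, -0.6, 2.8]
grip_width: 0.2
t: 49.52
tcp_pos: [462.3, 69.9, 25.9]
tool_rot: [-3.141, -0.0, 1.817]
force: [-5.5, 0.0, 13.7]
grip_width: -0.2
t: 49.9
tcp_pos: [462.4, 69.9, 25.4]
tool_rot: [-3.141, 0.0, 1.818]
force: [-12.3, -0.6, 36.1]
grip_width: -0.0
```

It bottoms out hard at about 25.6. I measure the travel by watching the force while rising.

```bash
python3 -m pendant '[[0,0,-2,0,0,0,1],[0,0,-3,0,0,0,1],[0,0,-3,0,0,0,1]]'; for i in 1 2 3 4 5 6 7; do python3 -m pendant '[[0,0,-1,0,0,0,1],[0,0,-1,0,0,0,1],[0,0,-1,0,0,0,1]]' | grep -E "tcp_pos|force"; done
```

```text
t: 50.28
tcp_pos: [462.2, 69.9, 26.1]
tool_rot: [-3.141, -0.0, 1.817]
force: [-1.6, 0.0, 3.3]
grip_width: 0.2
tcp_pos: [462.2, 69.8, 27.1]
force: [-1.5, -1.1, 3.3]
tcp_pos: [462.2, 69.8, 28.1]
force: [0.0, -0.5, 2.2]
tcp_pos: [462.2, 69.8, 29.1]
force: [-0.0, -0.9, 1.6]
tcp_pos: [462.1, 69.9, 30.1]
force: [-0.3, -1.3, 2.0]
tcp_pos: [462.1, 69.9, 31.1]
force: [0.3, -0.7, 1.6]
tcp_pos: [461.9, 69.9, 32.1]
force: [0.2, 0.1, 1.6]
tcp_pos: [462.0, 69.9, 33.1]
force: [-0.5, -0.4, 0.9]
```

The spring force runs from about 32 mm down to the hard stop near 26 mm, which is the full 6 mm travel. I retreat and run a last numeric check.

```bash
python3 -m pendant '[[0,0,-20,0,0,0,1],[0,0,-60,0,0,0,1],[0,15,-100,0,0,0,0.8],[-15,48,-138,0,0,0,0.5],[-15,48,-138,0,0,0,0.5],[-15,48,-138,0,0,0,0.5]]'; python3 - <<'E'
from h import *
import pickle
C0=pickle.load(open("c18.pkl","rb"));a=cv2.resize(cv2.imread("pics/w18.png"),(512,384),interpolation=cv2.INTER_AREA)
b,C=shot("wrist","w19")
p,R,s=pose();print(p,s["force"])
def feat(im,C):
    hsv=cv2.cvtColor(im,cv2.COLOR_BGR2HSV)
    r=cv2.inRange(hsv,(0,150,60),(4,255,255))|cv2.inRange(hsv,(174,150,60),(180,255,255))
    n,l,st,ce=cv2.connectedComponentsWithStats(r);i=1+np.argmax(st[1:,4])
    w=cv2.inRange(hsv,(0,0,195),(180,25,255));n,l,st2,ce2=cv2.connectedComponentsWithStats(w);j=1+np.argmax(st2[1:,4])
    print("button",plane(0,ce[i],32,C).round(1),st[i].tolist(),"plate",plane(0,ce2[j],39,C).round(1),st2[j].tolist())
feat(a,C0);feat(b,C)
im,_=shot("top");
for n in("onion","garlic","salt_mill"):print(n,[(q["rect"],q["confidence"]) for q in arm.search_frame("top",n)[:1]])
E
```

```text
t: 53.65
tcp_pos: [511.6, 67.1, 170.1]
tool_rot: [-3.138, -0.001, 1.817]
force: [-1.0, 0.4, -0.4]
grip_width: 42.5
[511.375878    67.1407346  169.84411684] [ 0.2286581  -0.50730069 -0.31959273]
button [[466.4  71.7  32. ]] [197, 132, 26, 26, 501] plate [[552.2  86.7  39. ]] [238, 56, 161, 225, 22902]
button [[466.4  72.5  32. ]] [194, 150, 25, 24, 446] plate [[553.4 103.2  39. ]] [234, 77, 159, 215, 18073]
onion [([275.0, 130.1, 20.7, 22.9], 0.72)]
garlic [([350.1, 248.9, 15.9, 21.0], 0.71)]
salt_mill [([227.7, 126.9, 18.9, 22.7], 0.73)]
```

```bash
python3 -c "
from h import *
print(arm.close_job())"
```

```text
the job is handed in; nothing more can be done
None
```

I drew the cover over the stop lip and laid it flat on the worktop. I loaded all three cells into their own bays, refitted the cover and pushed the start button. The job was handed in at about 54 s, and the hand-in reports no verdict.

**Last checks**
- **Cells:** the last picture before refitting showed all three home, their nub ends under the lips. Colour measurements put them within about 2 mm of their seats. None of this could be rechecked once the cover was on.
- **Cover:** pressing on the bar met it at 66 mm, which is the fitted height. The last viewed picture showed the plate behind the stop lip with its edges in the grooves.
- **Button:** the spring force ran from about 32 mm down to a hard stop near 26 mm, which is the full 6 mm travel. It sprang back against the fingers as I raised them, and it looked in place afterwards. The camera check cannot resolve its height well.
- **Bystanders:** the top camera still found the onion, garlic and salt mill where they looked at the start.
- **Robot:** clear of everything, with about zero force.

**Disagreements:** early estimates of the charger's position differed by up to 3 mm between pictures. The spring force settled it. The final comparison of the white plate area moved about 16 mm in y between two views. I put that down to the gripper blocking part of the plate and did not check it further.

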